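Clear the remote from the blocked bay and put the maraca controller away

ROBOT

A 6-joint arm with a two-finger parallel gripper is mounted at the origin on the work surface. World frame = base frame: x ahead of the robot, y to its left, z up, the work surface at z = 0. Lengths are in m, angles in degrees, forces in N, time in s.
With the tool pointing down it reaches from about 0.35 to 0.875 m from the base axis. Payload 4.2 kg.
Tool frame: the origin (TCP) lies between the finger pads; the fingertips stand 17 mm ahead of it and the grasp point (between the pads) lies 2 mm behind it; z points along the fingers, y is the line along which they close (so a half turn about z gives the same grasp; the last joint's range is limited). The gripper opens to 87 mm and grips with 3 to 60 N. Pads are 19 mm wide; open, the fingers measure 117 mm over their backs; the gripper's body (75 mm by 190 mm) begins 51 mm behind the grasp point.
Start: joints at [91.135, 22.042, 0.453, 0, -68.411, -14.817], TCP at [0.148, 0.607, 0.203] pointing down, gripper open.
Joint ranges: [-179.83, 179.83], [-69.29, 118.12], [-61.27, 80.66], [-181.25, 117.63], [-171.15, -9.14], [-177.46, 177.46]. Speed limits (degrees/s): [159.86, 159.86, 180, 180, 180, 180].

INTERFACE

Orientations are given as a 3x3 rotation matrix whose columns are the frame's x, y, z axes.
In Python, from station import sense, capture, r, masks_of gives the robot as it stands.
- The arm moves only by the tool apply_moves, never from a script. Its argument "steps" is a list that holds one entry, the list of rows, each a list of 7 numbers: the opening, from 0 (shut) to 1 (fully open), then the shift along the tool's x, y, z in mm, then the turn, a rotation vector about the tool's x, y, z in rad. A call has 1 to 12 rows; each row shifts and turns the commanded pose from where the row before left it, along the tool's axes as they then stand; what a row does not reach is not made up. A row lasts 1/8 s, in which the tool goes at most 62.5 mm and 10.7 degrees, less where a joint would pass 70% of its speed; a pose out of reach is approached as far as the arm can. A call with a gripper value outside its range is refused whole. The fingers move at their own pace and stop on an object; the grip force is fixed at half the most. Time passes only in rows, so rows that do not move let the fingers close. It gives the time, the measured TCP pose, the force and the opening at its end, in the units of the state.
- sense(): the state, without advancing time (a new reading comes with each control period).
- capture(name): name is "scene" or "top" or "wrist"; returns a dict with "color" (400x640x3 uint8, red, green, blue), "vfov" (degrees; the focal length in pixels is half the picture's height over the tangent of half this angle, whatever the lens; pixels are square), "cx", "cy" (the principal point, pixels), "dist" ([k1, k2, p1, p2, k3] as OpenCV has them; the pictures are not rectified), "T" (4x4, takes a point from camera to world coordinates). Camera axes: x right, y down, z forward; pixel columns grow to the right and rows downward; lengths in m; the calibration is good to about 2 mm. A picture is of the moment at which its call begins. There is no depth.
- r.finish_job(): hands the job in, once; it reports no verdict.
Trained networks look in a picture, given as the dict that the camera call returned (one of the last four; its "shot" number tells which), for a name from the list of things; names that differ only in an ending like _2 or _b are one class to them, and where a whole thing is asked for, a point or a joint stands for the part that bears it (a point fixed in the world has none). Each returns a list of dicts, best first, with "confidence" (0 to 1); they miss things now and then, are a little off and sometimes report something else, mostly with a low value. They report only what shows in the picture. A call takes as long as a camera call. They do not tell look-alikes from the thing itself.
- masks_of(picture, thing): "pixels" (400x640 bool, what is visible of it) and "box" ([left, top, width, height] in pixels, round what is visible of it).
The state is a dict: "time_s": time; "joints": joint angles; "joint_velocities": joint speeds; "effort": joint torques, N m; "tcp_pos": TCP position; "ee_rot": TCP orientation; "wrist_force": force on the tool from outside, world axes, zero at the start; "moment": the same for the moment, N m; "gripper_width": opening from 0.0 (shut) to 1.0 (fully open).
Only numpy, scipy, OpenCV 4.12 (cv2) and the standard library are available. Lean on these libraries where they do the work, as an engineer would, in place of code of your own. Each camera call takes 0.05 s, during which the arm holds its last target. There are 200 camera calls.

TASK

Somebody left the remote in one of the two controller bays of the tipped-open white bin. First move the remote to the valet tray and lay it flat in the long empty compartment; then lay the loose maraca controller in the bay you have just cleared, flat side down, with its round head up the slope, fully inside the bay. Set both down gently rather than dropping them, let go, and leave the other controller, the opener and everything else as they are.

Things in the scene. Friction and masses are not known exactly. Their poses are not given: they have to be found in the camera images.
- controller_b: the loose grey maraca-shaped controller, 195 mm long, lying level on the shelf; it does not roll. x runs along it towards the round head, z up from its flat underside. Origin on the underside plane below mid-handle. Handle: round, 28 mm in diameter, axis at z = 30 mm, bare from x = -61 to 42 mm. About 160 g, centre of mass near x = 0.
- head_b (a point): centre of the loose controller's round head (60 mm in diameter, from x = 40 to 110 mm of the controller; a flat foot 36 mm wide below it).
- butt_b (a point): middle of the loose controller's square butt block at the other end (40 mm wide, 44 mm high, from x = -85 to -61 mm).
- controller_a: the other controller, identical, already parked properly in one of the two bays (which one differs from start to start); to be left alone.
- remote: black slab remote with rounded edges, 170 x 40 x 20 mm (own x, y, z), about 120 g, origin at the centre of its underside. At the start it lies on the sloping face in the bay that the parked controller does not fill, its x up the slope, its lower end on the bottom stop.
- bay_left (a point): point on the sloping face in the middle of the left bay (+ y), 94 mm above the shelf. x up the slope, y left across it, z square out of the face. A well laid controller has its origin here, axes along these. Along x: stop wall (16 mm high) at -85.5 mm; narrow butt part to -45; open at both sides, for fingers, to 46; wide head part to the upper stop at 124 mm.
- bay_right (a point): point on the sloping face in the middle of the right bay (- y), 94 mm above the shelf. x up the slope, y left across it, z square out of the face. A well laid controller has its origin here, axes along these. Along x: stop wall (16 mm high) at -85.5 mm; narrow butt part to -45; open at both sides, for fingers, to 46; wide head part to the upper stop at 124 mm.
- bin: white ABS tilt-out bin, latched open and fixed, 280 mm wide, 190 mm high. Its face rises at 40 deg away from the robot and has two bays side by side, 110 mm apart. Bay widths inside: butt part 48 mm (walls 16 mm high), head part 68 mm (walls 12 mm). Side rails 12 mm high stand 79 mm outside the bay centre lines. Origin on the shelf below the middle of the two bay points.
- tray: pale wooden valet tray, fixed, 194 x 142 mm (own x, y), 14 mm high; origin at the centre of its underside. Two compartments along x: the wide empty one at +y, the narrow one with the bottle opener at -y, centre lines 80 mm apart. The lengthwise walls are missing for 74 mm at mid-length to leave room for fingers.
- remote_slot (a point): centre of the floor of the tray's wide compartment, 5 mm above the shelf; axes as the tray's (x along the compartment). Inside 178 mm long, 50 mm wide, walls 9 mm high above this floor. The remote may lie either way round in it.
- opener: flat stainless steel bottle opener, 120 x 32 x 4 mm, lying in the tray's narrow compartment; to be left alone.
- jar: closed white ceramic jar, 100 mm in diameter, 118 mm high, origin at the centre of its underside; to be left alone.
- mug: blue ceramic mug, 82 mm in diameter, 95 mm high, origin at the centre of its underside; to be left alone.
- coasters: stack of round cork coasters, 96 mm in diameter, 30 mm high, origin at the centre of its underside; to be left alone.
- cards: card-deck box, 63 x 90 x 19 mm, lying in front of the robot, origin at the centre of its underside; to be left alone.
There are look-alikes about, which are no part of the job. Leave any blue, green or red look-alike of the controller_b alone.

How it is judged:
By the outcome, as a careful person would: the job done as asked, in the order asked, and still so for the second after the job is handed in, with the robot touching nothing.
It also fails if it takes over 72 s, if anything falls off the work surface, if the arm or the gripper's body presses on something with over 40 N, if the wrist force passes 120 N, or if a joint passes its speed limit or range.

## Working session

There is one attempt and no reset: what is moved stays moved. The work goes in short steps, Python scripts to look and compute and a tool call to move; the robot and the scene stay as the last step left them, time stands still between calls to the robot, and variables do not carry over. Pictures are saved under pics/ and viewed, on a budget of 19 in all, crops included, one or two more only if the job needs it, and the job is handed in when it is done.

Besides the shell and the picture viewer there is one more tool, called after "Emit:" as name(argument=value, ...), one argument or row to a line, values as JSON. apply_moves: Moves the arm, as the interface text tells. Its arguments: {"type":"object","properties":{"steps":{"type":"array","items":{"type":"array","items":{"type":"array","items":{"type":"number"}}}}},"required":["steps"]}

```bash
ls; mkdir -p pics
python3 - <<'E'
from station import sense,capture,r,masks_of
import cv2,numpy as np
s=sense();print(s)
for n in("scene","top"):
    p=capture(n);cv2.imwrite(f"pics/{n}0.png",p["color"][...,::-1])
    print(n,p["vfov"],p["cx"],p["cy"],p["dist"],np.round(p["T"],3).tolist())
    for t in("controller_b","head_b","butt_b","remote","tray","bin","opener","cards","jar","mug","coasters"):
        for m in masks_of(p,t)[:4]:
            ys,xs=np.nonzero(m["pixels"]);print(t,round(m["confidence"],2),m["box"],xs.mean().round(1),ys.mean().round(1))
E
```

```text
pics
{'time_s': 0.0, 'joints': array([ 9.11355097e+01,  2.20903631e+01,  3.79675790e-01, -2.92505218e-02,
       -6.84105945e+01, -1.48186374e+01]), 'joint_velocities': array([ 0.03319626,  0.019145  , -0.00364294, -0.06275737, -0.06860132,
        0.01876459]), 'effort': array([-1.84133343e-03, -3.90659344e+01,  1.87393159e+01,  4.21976969e+00,
        1.09062347e-02, -1.97122949e-04]), 'tcp_pos': array([0.14765226, 0.60664488, 0.20186245]), 'ee_rot': array([[ 9.71574268e-01, -2.36734567e-01, -4.32661805e-04],
       [-2.36734948e-01, -9.71571946e-01, -2.12571290e-03],
       [ 8.28676518e-05,  2.16771412e-03, -9.99997647e-01]]), 'wrist_force': array([-0.3776989 , -0.69912442, -0.34097941]), 'moment': array([0.02829181, 0.08633451, 0.05393279]), 'gripper_width': 0.9959182975636547}
scene 53.53772238647834 319.0881902759072 196.64993283888106 [0.00056966 0.         0.         0.         0.        ] [[0.891, 0.255, -0.376, 0.842], [0.454, -0.535, 0.712, -0.67], [-0.019, -0.805, -0.592, 0.698], [0.0, 0.0, 0.0, 1.0]]
controller_b 0.94 [308.5, 205.1, 74.3, 40.8] 348.1 225.0
controller_b 
[... 1740 characters left out ...]
b 0.63 [284.1, 202.1, 35.8, 56.1] 304.4 226.3
butt_b 0.96 [289.1, 203.1, 31.7, 54.4] 304.2 226.5
butt_b 0.85 [190.7, 193.6, 18.9, 52.3] 199.3 217.2
butt_b 0.79 [244.7, 170.0, 24.5, 56.8] 254.2 195.5
butt_b 0.63 [247.1, 254.4, 22.9, 55.8] 256.5 284.0
remote 0.96 [327.5, 140.6, 15.8, 45.2] 335.4 160.9
tray 0.58 [412.9, 171.4, 57.0, 59.5] 440.6 201.3
bin 0.85 [308.3, 116.7, 86.5, 72.4] 350.1 153.6
opener 0.71 [447.1, 191.8, 14.9, 26.3] 452.7 210.8
cards 0.92 [343.1, 201.3, 24.9, 17.7] 353.2 210.0
jar 0.71 [428.5, 118.2, 27.3, 29.8] 442.8 133.5
mug 0.68 [181.6, 148.9, 34.0, 27.5] 200.5 163.5
coasters 0.79 [244.9, 120.4, 28.5, 34.2] 259.6 137.9
coasters 0.63 [307.8, 118.7, 83.2, 70.0] 350.5 153.5
```

Run:
```python
import cv2,numpy as np
a=cv2.imread("pics/top0.png");b=cv2.imread("pics/scene0.png")
a=cv2.resize(a[90:320,150:510],(800,511),interpolation=cv2.INTER_CUBIC)
cv2.imwrite("pics/topc.png",a)
cv2.imwrite("pics/scenec.png",cv2.resize(b[100:400,150:470],(640,600),interpolation=cv2.INTER_CUBIC))
```

```text
(no output)
```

View pics/topc.png

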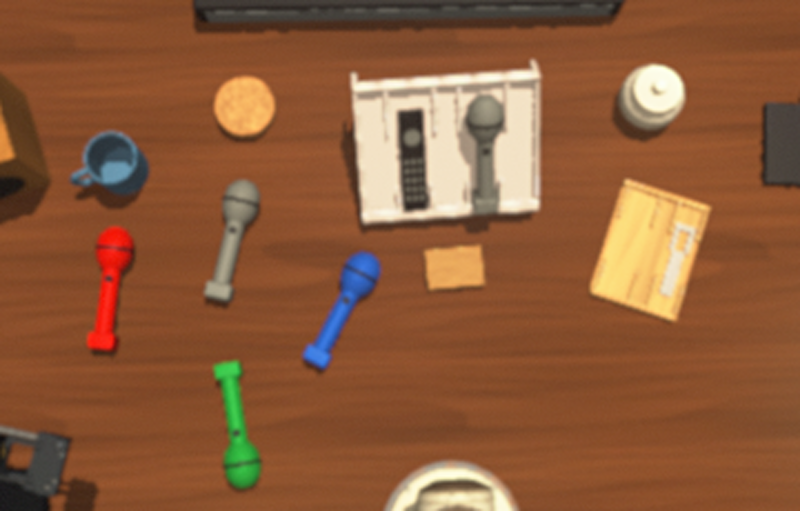

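View pics/scenec.png

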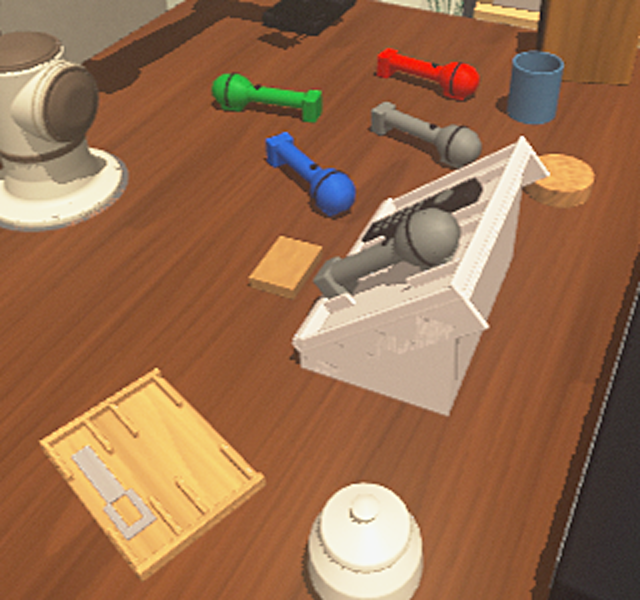

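The top view (crop scale 2.22) shows these controller-shaped things:
- loose grey at (235,240), full-frame (254,195)
- parked grey at (485,150), in the right bay
- blue at (345,310)
- red at (110,290)
- green at (237,425)

By the description, the loose grey is controller_b. The remote is the black slab in the left bay at (412,160). The tray is at (650,250), with the opener on its right, so the long empty compartment is on its left. The scene view agrees.

```bash
cat > h.py <<'E'
from station import sense,capture,r,masks_of
import cv2,numpy as np
from scipy.spatial.transform import Rotation as Ro, Slerp
def rays(p,uv):
    f=200/np.tan(np.radians(p["vfov"])/2);K=np.array([[f,0,p["cx"]],[0,f,p["cy"]],[0,0,1]])
    q=cv2.undistortPoints(np.float64(uv).reshape(-1,1,2),K,np.array(p["dist"])).reshape(-1,2)
    T=np.array(p["T"]);return T[:3,3],np.c_[q,np.ones(len(q))]@T[:3,:3].T
def onplane(p,uv,n,d):   # n.X=d
    o,v=rays(p,uv);return o+v*((d-n@o)/(v@n))[:,None]
def proj(p,X):
    f=200/np.tan(np.radians(p["vfov"])/2);K=np.array([[f,0,p["cx"]],[0,f,p["cy"]],[0,0,1]])
    W=np.linalg.inv(np.array(p["T"]));return cv2.projectPoints(np.float64(X).reshape(-1,1,3),cv2.Rodrigues(W[:3,:3])[0],W[:3,3],K,np.array(p["dist"]))[0].reshape(-1,2)
def rect(P):  # minAreaRect of Nx2 in m -> centre, size, yaw deg of the long side
    (c,s,a)=cv2.minAreaRect(np.float32(P*1000))
    if s[0]<s[1]:s=s[::-1];a+=90
    return np.array(c)/1000,s,(a+90)%180-90
def down(yaw,tilt=0):
    """tool with x along heading yaw, tilted so that tool z leans ahead by tilt; y = right of heading"""
    return (Ro.from_euler('z',yaw,degrees=True)*Ro.from_euler('y',-tilt,degrees=True)).as_matrix()@np.diag([1,-1,-1.])
def plan(R1,p1,g=1,R0=None,p0=None,mm=50,deg=9):
    s=sense();R0=s["ee_rot"] if R0 is None else R0;p0=s["tcp_pos"] if p0 is None else p0
    rel=Ro.from_matrix(R0.T@R1).as_rotvec();n=int(np.ceil(max(np.linalg.norm(p1-p0)*1000/mm,np.degrees(np.linalg.norm(rel))/deg,1)))
    for i in range(n):
        R=R0@Ro.from_rotvec(rel*i/n).as_matrix();d=R.T@(p1-p0)*1000/n
        print([g]+[float(x) for x in np.round(d,1)]+[float(x) for x in np.round(rel/n,4)],end=",\n")
    print(n,"rows")
E
python3 - <<'E'
from h import *
p=capture("top");q=capture("scene")
def pix(pic,t,near):
    best=min(masks_of(pic,t),key=lambda m:np.hypot(*(np.argwhere(m["pixels"]).mean(0)[::-1]-near)))
    return np.argwhere(best["pixels"])[:,::-1].astype(float)
z=np.array([0,0,1.])
P=pix(p,"tray",(440,201));print("tray",rect(onplane(p,P,z,.014)[:,:2]))
P=pix(p,"opener",(452,210));print("opener",rect(onplane(p,P,z,.009)[:,:2]))
P=pix(p,"controller_b",(254,195));X=onplane(p,P,z,.03)[:,:2];print("ctl",rect(X))
for n,w in(("head_b",(254,180)),("butt_b",(254,220))):
    print(n,onplane(p,[pix(p,n,w).mean(0)],z,.03))
P=pix(p,"remote",(335,161));Q=pix(q,"remote",(364,204))
o1,v1=rays(p,[P.mean(0)]);o2,v2=rays(q,[Q.mean(0)])
A=np.c_[v1[0],-v2[0]];t=np.linalg.lstsq(A,o2-o1,rcond=None)[0];print("tri",o1+v1[0]*t[0],o2+v2[0]*t[1])
yaw=0
for k in range(4):
    n=Ro.from_euler('z',yaw,degrees=True).apply([-np.sin(np.radians(40)),0,np.cos(np.radians(40))])
    o=onplane(p,[P.mean(0)],z,.109)[0]
    X=onplane(p,P,n,n@o)-o
    ex=Ro.from_euler('z',yaw,degrees=True).apply([np.cos(np.radians(40)),0,np.sin(np.radians(40))]);ey=np.cross(n,ex)
    c,s,a=rect(np.c_[X@ex,X@ey]);yaw+=a
    print("remote",o,c,s,a,yaw)
P=pix(p,"bin",(350,153));print("bin",rect(onplane(p,P,z,.1)[:,:2]))
for t in("cards","jar","mug"):
    print(t,onplane(p,[pix(p,t,{"cards":(353,210),"jar":(443,133),"mug":(200,163)}[t]).mean(0)],z,.05))
w=capture("wrist");s=sense();Tw=np.eye(4);Tw[:3,:3]=s["ee_rot"];Tw[:3,3]=s["tcp_pos"]
print("cam in tool",np.round(np.linalg.inv(Tw)@w["T"],3),w["vfov"])
E
```

```text
tray (array([ 0.4401297 , -0.32499438]), (197.85235595703125, 147.0037078857422), -18.833053588867188)
opener (array([ 0.42398511, -0.37286707]), (114.14521789550781, 26.808696746826172), -18.63335418701172)
ctl (array([0.46612454, 0.33955484]), (195.74586486816406, 59.48128128051758), -11.0098876953125)
head_b [[0.47244691 0.34129838 0.03      ]]
butt_b [[0.47204941 0.3419135  0.03      ]]
tri [0.57029215 0.05247343 0.10914229] [0.58090178 0.05810708 0.11140884]
remote [0.57032401 0.05247067 0.109     ] [ 0.00095219 -0.00057598] (172.94142150878906, 38.01006317138672) -0.04821014404296875 -0.04821014404296875
remote [0.57032401 0.05247067 0.109     ] [ 0.00095477 -0.00057523] (172.94015502929688, 38.00959777832031) -0.01128387451171875 -0.0594940185546875
remote [0.57032401 0.05247067 0.109     ] [ 0.00095534 -0.000575  ] (172.93988037109375, 38.00949478149414) -0.00249481201171875 -0.06198883056640625
remote [0.57032401 0.05247067 0.109     ] [ 0.00095547 -0.00057502] (172.93984985351562, 38.00947189331055) -0.00072479248046875 -0.062713623046875
bin (array([ 0.60216083, -0.00662416]), (290.99163818359375, 230.98486328125), -86.17961597442627)
cards [[ 0.41345722 -0.01067881  0.05      ]]
jar [[ 0.6819116  -0.33419454  0.05      ]]
mug [[0.58781237 0.5277321  0.05      ]]
cam in tool [[ 0.    -0.953 -0.304  0.084]
 [ 1.    -0.     0.001  0.001]
 [-0.001 -0.304  0.953 -0.182]
 [ 0.     0.     0.     1.   ]] 64.7622642796569
```

Run:
```python
from h import *
R=down(2,40);b=np.array([.583,.0525,.094]);print(R.round(3))
plan(R,b-R[:,2]*.15,.7,mm=55)
```

```text
[[ 0.766  0.035  0.642]
 [ 0.027 -0.999  0.022]
 [ 0.643  0.    -0.766]]
[0.7, 38.4, 38.5, -0.5, 0.008, 0.0578, -0.0219],
[0.7, 37.6, 39.3, 1.4, 0.008, 0.0578, -0.0219],
[0.7, 36.6, 40.2, 3.2, 0.008, 0.0578, -0.0219],
[0.7, 35.4, 41.0, 5.0, 0.008, 0.0578, -0.0219],
[0.7, 34.2, 41.8, 6.7, 0.008, 0.0578, -0.0219],
[0.7, 32.8, 42.6, 8.3, 0.008, 0.0578, -0.0219],
[0.7, 31.4, 43.4, 9.8, 0.008, 0.0578, -0.0219],
[0.7, 29.8, 44.1, 11.2, 0.008, 0.0578, -0.0219],
[0.7, 28.1, 44.9, 12.5, 0.008, 0.0578, -0.0219],
[0.7, 26.4, 45.6, 13.7, 0.008, 0.0578, -0.0219],
[0.7, 24.6, 46.2, 14.8, 0.008, 0.0578, -0.0219],
[0.7, 22.7, 46.9, 15.8, 0.008, 0.0578, -0.0219],
12 rows
```

Emit:
apply_moves(
  steps=[
    [[0.7, 38.4, 38.5, -0.5, 0.008, 0.0578, -0.0219], [0.7, 37.6, 39.3, 1.4, 0.008, 0.0578, -0.0219], [0.7, 36.6, 40.2, 3.2, 0.008, 0.0578, -0.0219], [0.7, 35.4, 41, 5, 0.008, 0.0578, -0.0219], [0.7, 34.2, 41.8, 6.7, 0.008, 0.0578, -0.0219], [0.7, 32.8, 42.6, 8.3, 0.008, 0.0578, -0.0219], [0.7, 31.4, 43.4, 9.8, 0.008, 0.0578, -0.0219], [0.7, 29.8, 44.1, 11.2, 0.008, 0.0578, -0.0219], [0.7, 28.1, 44.9, 12.5, 0.008, 0.0578, -0.0219], [0.7, 26.4, 45.6, 13.7, 0.008, 0.0578, -0.0219], [0.7, 24.6, 46.2, 14.8, 0.008, 0.0578, -0.0219], [0.7, 22.7, 46.9, 15.8, 0.008, 0.0578, -0.0219]],
  ],
)

```text
time_s: 3.4
tcp_pos: [0.4847, 0.0618, 0.2312]
ee_rot: [[0.786, 0.028, 0.617], [0.023, -1.0, 0.016], [0.618, 0.001, -0.787]]
wrist_force: [1.6, 0.3, 0.7]
gripper_width: 0.7
```

Emit:
apply_moves(
  steps=[
    [[0.7, 0, 0, 0, 0, 0, 0], [0.7, 0, 0, 0, 0, 0, 0]],
  ],
)

```text
time_s: 3.65
tcp_pos: [0.4839, 0.0623, 0.2298]
ee_rot: [[0.788, 0.025, 0.615], [0.02, -1.0, 0.015], [0.615, 0.001, -0.788]]
wrist_force: [0.2, -0.1, -0.6]
gripper_width: 0.705
```

Run:
```python
from h import *
s=sense();print(s["time_s"],s["tcp_pos"],s["ee_rot"].round(3).tolist(),s["joints"].round(1))
w=capture("wrist");cv2.imwrite("pics/w1.png",w["color"][...,::-1])
m=masks_of(w,"remote");print([(x["confidence"],x["box"]) for x in m])
P=np.argwhere(m[0]["pixels"])[:,::-1].astype(float)
for yaw in(0,2,4):
    n=-down(yaw,40)[:,2];ex=down(yaw,40)[:,0];ey=np.cross(n,ex)
    b=np.array([.583,.0525,.094]);X=onplane(w,P,n,n@b+.02)-b
    print(yaw,rect(np.c_[X@ex,X@ey]))
```

```text
3.65 [0.48390045 0.06225774 0.22982063] [[0.788, 0.025, 0.615], [0.02, -1.0, 0.015], [0.615, 0.001, -0.788]] [ 18.  -10.1 -61.2  78.2 -10.3  -1.1]
[(0.8, [313.0, 105.0, 38.5, 147.5]), (0.19, [89.8, 203.0, 57.4, 69.2])]
0 (array([-0.00279428, -0.00358519]), (169.44227600097656, 39.87110900878906), 2.2481367588043213)
2 (array([-0.00302069, -0.00309419]), (169.73866271972656, 39.90654373168945), 0.7191502451896667)
4 (array([-0.00321815, -0.00259285]), (169.99624633789062, 39.965232849121094), -0.8131179809570312)
```

View pics/w1.png

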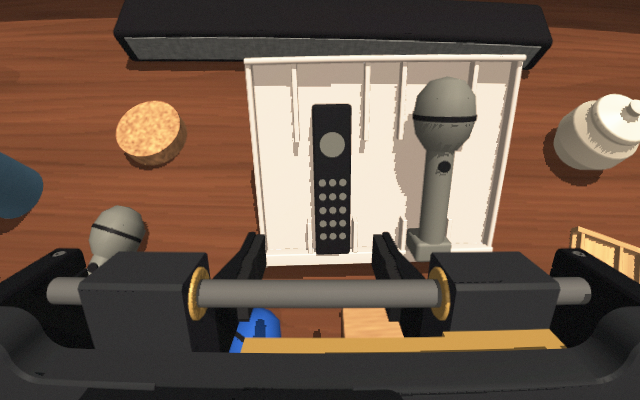

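The wrist view shows the remote lying straight in the left bay at (332,178) and the parked controller in the right bay at (440,170). Joints 3 and 5 are close to their limits at a 40° tilt here. The fingers close across the slope, so a less tilted tool will grip just as well.

Run:
```python
from h import *
R=down(3,30);b=np.array([.582,.0505,.0935]);n=-down(3,40)[:,2]
plan(R,b+n*.02-R[:,2]*.08,.7,mm=20,deg=4)
```

```text
[0.7, 1.0, 4.6, 17.1, 0.0033, -0.0347, -0.0044],
[0.7, 1.5, 4.7, 17.0, 0.0033, -0.0347, -0.0044],
[0.7, 2.1, 4.7, 17.0, 0.0033, -0.0347, -0.0044],
[0.7, 2.7, 4.8, 16.9, 0.0033, -0.0347, -0.0044],
4 rows
```

Emit:
apply_moves(
  steps=[
    [[0.7, 1, 4.6, 17.1, 0.0033, -0.0347, -0.0044], [0.7, 1.5, 4.7, 17, 0.0033, -0.0347, -0.0044], [0.7, 2.1, 4.7, 17, 0.0033, -0.0347, -0.0044], [0.7, 2.7, 4.8, 16.9, 0.0033, -0.0347, -0.0044], [0.7, 0, 0, 0, 0, 0, 0]],
  ],
)

```text
time_s: 4.38
tcp_pos: [0.53, 0.0497, 0.1776]
ee_rot: [[0.865, 0.055, 0.498], [0.047, -0.999, 0.027], [0.499, -0.0, -0.866]]
wrist_force: [-0.6, 0.7, -0.3]
gripper_width: 0.701
```

Run:
```python
from h import *
R=down(3,30);b=np.array([.582,.0505,.0935]);n=-down(3,40)[:,2]
s=sense();print(s["joints"].round(1),s["tcp_pos"],s["ee_rot"].round(3).tolist())
w=capture("wrist");m=masks_of(w,"remote");print([(x["confidence"],x["box"]) for x in m])
P=np.argwhere(m[0]["pixels"])[:,::-1].astype(float)
ex=down(3,40)[:,0];ey=np.cross(n,ex)
X=onplane(w,P,n,n@b+.02)-b
print(rect(np.c_[X@ex,X@ey]))
cv2.imwrite("pics/w2.png",w["color"][...,::-1])
plan(R,b+n*.02-R[:,2]*.0,.7,mm=20,deg=4)
```

```text
[ 22.5   0.5 -52.8  49.8 -12.5  23.9] [0.53000598 0.04968433 0.1776013 ] [[0.865, 0.055, 0.498], [0.047, -0.999, 0.027], [0.499, -0.0, -0.866]]
[(0.59, [295.2, 96.2, 55.8, 177.8])]
(array([-0.00128636, -0.00099523]), (173.75405883789062, 41.45140838623047), 0.25116926431655884)
[0.7, 0.0, 0.1, 16.0, 0.0, 0.0, 0.0002],
[0.7, 0.0, 0.1, 16.0, 0.0, 0.0, 0.0002],
[0.7, 0.0, 0.1, 16.0, 0.0, 0.0, 0.0002],
[0.7, 0.0, 0.1, 16.0, 0.0, 0.0, 0.0002],
[0.7, 0.0, 0.1, 16.0, 0.0, 0.0, 0.0002],
5 rows
```

View pics/w2.png

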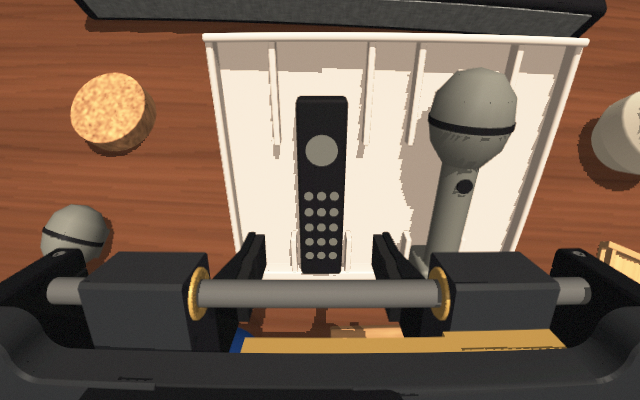

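The remote at (322,185) lies between the fingers and is lined up with them. Next I go down along the tool axis.

Emit:
apply_moves(
  steps=[
    [[0.7, 0, 0, 14, 0, 0, 0], [0.7, 0, 0, 14, 0, 0, 0], [0.7, 0, 0, 14, 0, 0, 0], [0.7, 0, 0, 8, 0, 0, 0], [0.7, 0, 0, 0, 0, 0, 0]],
  ],
)

```text
time_s: 5.1
tcp_pos: [0.5549, 0.0476, 0.1527]
ee_rot: [[0.878, 0.048, 0.476], [0.043, -0.999, 0.022], [0.476, 0.001, -0.879]]
wrist_force: [0.2, 0.2, 0.4]
gripper_width: 0.702
```

Run:
```python
from h import *
R=down(3,30);b=np.array([.582,.0505,.0935]);n=-down(3,40)[:,2]
s=sense();print(s["joints"].round(1),s["tcp_pos"],s["wrist_force"])
plan(R,b+n*.0215,.7,mm=10,deg=4)
```

```text
[ 18.7   5.3 -52.   55.8  -9.2  20.5] [0.55485719 0.04760805 0.15266899] [0.21747146 0.1806095  0.40922581]
[0.7, -1.7, -0.3, 8.8, 0.0006, 0.0055, -0.0006],
[0.7, -1.8, -0.3, 8.8, 0.0006, 0.0055, -0.0006],
[0.7, -1.8, -0.3, 8.8, 0.0006, 0.0055, -0.0006],
[0.7, -1.8, -0.3, 8.8, 0.0006, 0.0055, -0.0006],
[0.7, -1.9, -0.3, 8.7, 0.0006, 0.0055, -0.0006],
5 rows
```

Joint 5 is now at its limit. I'll fit the arm's kinematics to the readings so far and choose a feasible tilt.

```bash
cat > kin.py <<'E'
from h import *
from scipy.optimize import least_squares
LO=np.array([-179.8,-69.2,-61.2,-181.2,-171.1,-9.2+1e-9]);
LO=np.array([-179,-69,-61,-181,-171,-177]);HI=np.array([179,118,80,117,-9.5,177])
def fk(j,L):
    a,d,L1,e,L2,T,w=L[:7]
    E=lambda ax,t:Ro.from_euler(ax,t,degrees=True).as_matrix()
    X=np.eye(3)
    A=E('z',j[0]);B=A@E('y',j[1]);C=A@E('y',j[1]-j[2]);D=C@E('x',SG[0]*j[3]);F=D@E('y',SG[1]*j[4]);G=F@E('x',SG[2]*j[5])
    p=A@[a,0,d]+B@[0,0,L1]+C@[L2,0,e]+F@[T,0,w]
    R=G@np.array([[0,0,1],[0,-1,0],[1,0,0.]])
    return p,R
SG=[1,-1,1]
D=[([91.135,22.09,.38,-.03,-68.41,-14.82],[.14765,.60664,.20186],[[.97157,-.23673,-.0004],[-.23673,-.97157,-.0021],[0,.0022,-1]]),
([18.,-10.1,-61.2,78.2,-10.3,-1.1],[.4839,.06226,.22982],[[.788,.025,.615],[.02,-1,.015],[.615,.001,-.788]]),
([22.5,.5,-52.8,49.8,-12.5,23.9],[.53,.04968,.1776],[[.865,.055,.498],[.047,-.999,.027],[.499,0,-.866]]),
([18.7,5.3,-52,55.8,-9.2,20.5],[.55486,.04761,.15267],[[.878,.048,.476],[.043,-.999,.022],[.476,.001,-.879]])]
def fit():
    f=lambda L:np.r_[np.concatenate([fk(j,L)[0]-p for j,p,_ in D])/.002,(np.array(L)-[.1,.4,.4,0,.4,.25,0])/[.3,.3,.3,.2,.3,.2,.1]]
    return least_squares(f,[.1,.4,.4,0,.4,.25,0])
def ik(p,R,L,seed):
    def f(j):
        q,Q=fk(j,L);return np.r_[(q-p)*1000,Ro.from_matrix(Q.T@R).as_rotvec(degrees=True)*2]
    s=least_squares(f,np.clip(seed,LO+.1,HI-.1),bounds=(LO,HI));return s.x,np.abs(s.fun).max()
E
python3 - <<'E'
import kin
from kin import *
import itertools
for sg in itertools.product([1,-1],repeat=3):
    kin.SG=list(sg)
    er=[Ro.from_matrix(fk(j,[0]*7)[1].T@np.array(R)).magnitude()*57.3 for j,p,R in D];print(sg,np.round(er,1))
E
```

```text
(1, 1, 1) [158.7  64.6  60.8  64. ]
(1, 1, -1) [149.9  66.8  19.5  24.5]
(1, -1, 1) [119.7  66.5  59.   63.5]
(1, -1, -1) [90.  68.6 20.8 25.8]
(-1, 1, 1) [158.7  94.1  48.7  52.2]
(-1, 1, -1) [149.8  91.9  92.7  91.5]
(-1, -1, 1) [119.6  92.3  42.2  49. ]
(-1, -1, -1) [90.  90.1 90.  90. ]
```

Run:
```python
import re
s=open("kin.py").read().replace("SG=[1,-1,1]","SG=[-1,-1,-1]")
open("kin.py","w").write(s)
import kin
from kin import *
for off in(90,-90):
    print(off,[np.round(Ro.from_matrix(fk(np.array(j)+[0,0,0,0,0,off],[0]*7)[1].T@np.array(R)).magnitude()*57.3,1) for j,p,R in D])
```

```text
90 [np.float64(180.0), np.float64(179.9), np.float64(180.0), np.float64(180.0)]
-90 [np.float64(0.0), np.float64(0.1), np.float64(0.1), np.float64(0.0)]
```

```bash
sed -i "s/E('x',SG\[2\]\*j\[5\])/E('x',SG[2]*(j[5]-90))/" kin.py
python3 - <<'E'
from kin import *
s=fit();L=s.x;print(L.round(4),[((fk(j,L)[0]-p)*1000).round(1).tolist() for j,p,_ in D])
b=np.array([.582,.0505,.0935]);n=-down(3,40)[:,2]
for h in(.02,.03,.12):
  for tilt in(0,10,15,20,25,30,40,50):
    R=down(3,tilt);out=[]
    for seed in([5,20,-20,0,-50,0],[5,10,-40,-175,-20,175],[5,10,-40,-175,-20,-175],[15,5,-50,50,-15,0],[0,5,-50,-50,-15,0]):
        j,e=ik(b+n*h,R,L,seed)
        if e<1: out.append(j.round().astype(int).tolist())
    print(h,tilt,out)
E
```

```text
[-0.0504  0.4344  0.7443 -0.0449  0.4343  0.7204 -0.0114] [[-160.0, -3.2, -0.6], [13.4, -44.8, 3.1], [-8.1, 28.4, -0.4], [-11.2, 26.0, -2.2]]
0.02 0 [[5, 24, -11, 0, -55, 88], [5, 24, -11, 0, -55, 88], [5, 24, -11, 0, -55, 88], [5, 24, -11, 0, -55, 88]]
0.02 10 [[6, 17, -25, 1, -38, 87], [6, 17, -25, 1, -38, 87], [6, 17, -25, 1, -38, 87], [6, 17, -25, 1, -38, 87]]
0.02 15 [[6, 14, -33, 2, -28, 86], [6, 14, -33, 2, -28, 86], [6, 14, -33, 2, -28, 86], [6, 14, -33, 2, -28, 86]]
0.02 20 [[7, 12, -40, 4, -18, 83], [7, 12, -40, 4, -18, 83], [7, 12, -40, 4, -18, 83], [7, 12, -40, 4, -18, 83]]
0.02 25 []
0.02 30 []
0.02 40 []
0.02 50 []
0.03 0 [[5, 23, -11, 0, -56, 88], [5, 23, -11, 0, -56, 88], [5, 23, -11, 0, -56, 88], [5, 23, -11, 0, -56, 88]]
0.03 10 [[6, 16, -25, 1, -38, 87], [6, 16, -25, 1, -38, 87], [6, 16, -25, 1, -38, 87], [6, 16, -25, 1, -38, 87]]
0.03 15 [[6, 13, -33, 2, -29, 86], [6, 13, -33, 2, -29, 86], [6, 13, -33, 2, -29, 86], [6, 13, -33, 2, -29, 86]]
0.03 20 [[7, 11, -40, 4, -19, 83], [7, 11, -40, 4, -19, 83], [7, 11, -40, 4, -19, 83], [7, 11, -40, 4, -19, 83]]
0.03 25 []
0.03 30 []
0.03 40 []
0.03 50 []
0.12 0 [[5, 16, -12, 0, -62, 88], [5, 16, -12, 0, -62, 88], [5, 16, -12, 0, -62, 88], [5, 16, -12, 0, -62, 88]]
0.12 10 [[6, 8, -25, 1, -47, 87], [6, 8, -25, 1, -47, 87], [6, 8, -25, 1, -47, 87], [6, 8, -25, 1, -47, 87]]
0.12 15 [[7, 4, -32, 1, -39, 85], [7, 4, -32, 1, -39, 85], [7, 4, -32, 1, -39, 85], [7, 4, -32, 1, -39, 85]]
0.12 20 [[8, 1, -38, 3, -30, 83], [8, 1, -38, 3, -30, 83], [8, 1, -38, 3, -30, 83], [8, 1, -38, 3, -30, 83]]
0.12 25 [[9, -1, -45, 7, -21, 78], [9, -1, -45, 7, -21, 78], [9, -1, -45, 7, -21, 78], [9, -1, -45, 7, -21, 78]]
0.12 30 [[13, -3, -53, 26, -11, 56], [13, -3, -53, 26, -11, 56], [13, -3, -53, 26, -11, 56], [13, -3, -53, 26, -11, 56]]
0.12 40 []
0.12 50 []
```

```bash
python3 - <<'E'
s=open("kin.py").read()
s=s.replace("a,d,L1,e,L2,T,w=L[:7]","a,d,L1,e,L2,T,w=L[:7];y1,y2=L[7:9] if len(L)>7 else (0,0)").replace("A@[a,0,d]","A@[a,y1,d]").replace("F@[T,0,w]","F@[T,y2,w]")
s=s.replace("[.1,.4,.4,0,.4,.25,0])/[.3,.3,.3,.2,.3,.2,.1]","X0)/[.02,.1,.1,.02,.1,.2,.02,.05,.1]").replace("least_squares(f,[.1,.4,.4,0,.4,.25,0])","least_squares(f,X0)")
s=s.replace("def fit","X0=np.array([0,.245,.54,0,.54,.3,0,0,.15])\ndef fit")
open("kin.py","w").write(s)
E
cat > tst.py <<'E'
from kin import *
s=fit();L=s.x;print(L.round(4),[((fk(j,L)[0]-p)*1000).round(1).tolist() for j,p,_ in D])
b=np.array([.582,.0505,.0935]);n=-down(3,40)[:,2]
rng=np.random.default_rng(0)
for h in(.02,.06,.12):
  for tilt in(0,10,20,25,30,35,40):
   for flip in(0,180):
    R=down(3,tilt)@Ro.from_euler('z',flip,degrees=True).as_matrix();out=set()
    for k in range(14):
        j,e=ik(b+n*h,R,L,[rng.uniform(-30,40),10,-40,rng.uniform(-180,117),rng.uniform(-90,-10),rng.uniform(-170,170)])
        if e<1 and (j<HI-.2).all() and (j>LO+.2).all(): out.add(tuple(j.round().astype(int).tolist()))
    print(h,tilt,flip,out)
E
python3 tst.py
```

```text
[-4.700e-03  1.685e-01  5.667e-01 -4.000e-04  4.237e-01  3.344e-01
  2.500e-03 -1.900e-03 -1.577e-01] [[-0.2, 0.0, 0.0], [0.1, 0.1, -0.3], [0.3, -0.1, 0.3], [-0.4, -0.1, 0.1]]
0.02 0 0 {(21, 22, -15, 0, -54, 72)}
0.02 0 180 {(21, 22, -15, 0, -54, -108)}
0.02 10 0 {(23, 17, -25, 6, -39, 66)}
0.02 10 180 {(23, 17, -25, 6, -39, -114)}
0.02 20 0 {(25, 13, -39, 21, -21, 50)}
0.02 20 180 {(25, 13, -39, 21, -21, -130)}
0.02 25 0 set()
0.02 25 180 set()
0.02 30 0 set()
0.02 30 180 set()
0.02 35 0 set()
0.02 35 180 set()
0.02 40 0 set()
0.02 40 180 set()
0.06 0 0 {(22, 18, -16, 0, -56, 71)}
0.06 0 180 {(22, 18, -16, 0, -56, -109)}
0.06 10 0 {(24, 13, -26, 5, -42, 65)}
0.06 10 180 {(24, 13, -26, 5, -42, -115)}
0.06 20 0 {(26, 8, -39, 18, -26, 52)}
0.06 20 180 {(26, 8, -39, 18, -26, -128)}
0.06 25 0 {(24, 6, -48, 36, -15, 35)}
0.06 25 180 {(24, 6, -48, 36, -15, -145)}
0.06 30 0 set()
0.06 30 180 set()
0.06 35 0 set()
0.06 35 180 set()
0.06 40 0 set()
0.06 40 180 set()
0.12 0 0 {(24, 11, -17, 0, -61, 69)}
0.12 0 180 {(24, 11, -17, 0, -61, -111)}
0.12 10 0 {(26, 6, -27, 5, -48, 64)}
0.12 10 180 {(26, 6, -27, 5, -48, -116)}
0.12 20 0 {(29, 1, -38, 16, -34, 52)}
0.12 20 180 {(29, 1, -38, 16, -34, -128)}
0.12 25 0 {(29, -1, -45, 26, -25, 42)}
0.12 25 180 {(29, -1, -45, 26, -25, -138)}
0.12 30 0 {(25, -3, -54, 46, -15, 25)}
0.12 30 180 {(25, -3, -54, 46, -15, -155)}
0.12 35 0 set()
0.12 35 180 set()
0.12 40 0 set()
0.12 40 180 set()
```

The kinematic fit now matches to 0.5 mm. At the bay the tool can tilt about 20° from vertical at most, so I'll grip 20° off the face normal. At the tray and for the pick-up I'll tilt 20° the other way.

Run:
```python
from kin import *
L=fit().x
b=np.array([.582,.0505,.0935]);n=-down(3,40)[:,2]
ty=-18.8;tc=np.array([.440,-.325]);u=np.array([np.cos(np.radians(ty)),np.sin(np.radians(ty))]);v=np.array([-u[1],u[0]])
slot=np.r_[tc+v*.039,.005];print("slot",slot)
cy=-11;co=np.array([.466,.3396])-.0125*np.array([np.cos(np.radians(cy)),np.sin(np.radians(cy))]);c=np.r_[co,.028]
sd=[22,15,-25,6,-39,60]
for nm,p,R in(("tray",slot+[0,0,.02],down(ty,-20)),("tray up",slot+[0,0,.12],down(ty,-20)),("ctl",c,down(cy,-20)),("ctl up",c+[0,0,.1],down(cy,-20)),("bay",b+n*.028,down(3,20)),("bay up",b+n*.1,down(3,20))):
    j,e=ik(p,R,L,sd);print(nm,p.round(3),j.round(),round(e,2))
plan(down(3,20),b+n*.07,.7,mm=12,deg=3)
plan(down(3,20),b+n*.021,.7,R0=down(3,20),p0=b+n*.07,mm=10,deg=3)
```

```text
slot [ 0.45256836 -0.28808068  0.005     ]
tray [ 0.453 -0.288  0.025] [-16.  35.  -8.  -1. -67.  88.] 0.0
tray up [ 0.453 -0.288  0.125] [-16.  29.  -3.  -1. -78.  87.] 0.0
ctl [0.454 0.342 0.028] [ 43.  35.  -2. -18. -66.  45.] 0.0
ctl up [0.454 0.342 0.128] [ 43.  29.   3. -17. -77.  41.] 0.0
bay [0.564 0.05  0.115] [ 25.  12. -39.  20. -22.  51.] 0.0
bay up [0.518 0.047 0.17 ] [ 28.   3. -39.  16. -31.  52.] 0.0
[0.7, -6.1, -0.5, -1.2, 0.001, -0.0491, -0.0012],
[0.7, -6.1, -0.5, -0.9, 0.001, -0.0491, -0.0012],
[0.7, -6.2, -0.5, -0.6, 0.001, -0.0491, -0.0012],
3 rows
[0.7, 3.4, -0.0, 9.2, 0.0, 0.0, 0.0],
[0.7, 3.4, -0.0, 9.2, 0.0, 0.0, 0.0],
[0.7, 3.4, -0.0, 9.2, 0.0, 0.0, 0.0],
[0.7, 3.4, -0.0, 9.2, 0.0, 0.0, 0.0],
[0.7, 3.4, -0.0, 9.2, 0.0, 0.0, 0.0],
5 rows
```

Emit:
apply_moves(
  steps=[
    [[0.7, -6.1, -0.5, -1.2, 0.001, -0.0491, -0.0012], [0.7, -6.1, -0.5, -0.9, 0.001, -0.0491, -0.0012], [0.7, -6.2, -0.5, -0.6, 0.001, -0.0491, -0.0012], [0.7, 0, 0, 0, 0, 0, 0], [0.7, 0, 0, 0, 0, 0, 0]],
  ],
)

```text
time_s: 5.72
tcp_pos: [0.5411, 0.044, 0.1495]
ee_rot: [[0.932, 0.048, 0.36], [0.047, -0.999, 0.011], [0.361, 0.007, -0.933]]
wrist_force: [-0.5, 0.5, 0.8]
gripper_width: 0.699
```

Run:
```python
from h import *
R=down(3,20);b=np.array([.582,.0505,.0935]);n=-down(3,40)[:,2]
s=sense();print(s["joints"].round(1),s["tcp_pos"],s["ee_rot"].round(3).tolist())
w=capture("wrist");m=masks_of(w,"remote");print([(x["confidence"],x["box"]) for x in m])
P=np.argwhere(m[0]["pixels"])[:,::-1].astype(float)
ex=down(3,40)[:,0];ey=np.cross(n,ex)
X=onplane(w,P,n,n@b+.02)-b;print(rect(np.c_[X@ex,X@ey]),(X@ex).max(), (X@ex).min())
plan(R,b+n*.021,.7,mm=10,deg=4)
```

```text
[ 26.1   6.9 -39.6  20.2 -25.5  49.8] [0.54109091 0.04403747 0.14945198] [[0.932, 0.048, 0.36], [0.047, -0.999, 0.011], [0.361, 0.007, -0.933]]
[(0.85, [279.5, 76.8, 65.9, 192.7])]
(array([-0.00136028, -0.00123417]), (176.70668029785156, 41.09505081176758), 0.44929394125938416) 0.0870650003341248 -0.08978053987765827
[0.7, 2.4, -1.0, 9.4, 0.0016, -0.0038, -0.0005],
[0.7, 2.4, -1.0, 9.4, 0.0016, -0.0038, -0.0005],
[0.7, 2.4, -1.0, 9.4, 0.0016, -0.0038, -0.0005],
[0.7, 2.5, -1.0, 9.4, 0.0016, -0.0038, -0.0005],
[0.7, 2.5, -0.9, 9.4, 0.0016, -0.0038, -0.0005],
5 rows
```

Emit:
apply_moves(
  steps=[
    [[0.7, 2.4, -0.8, 9.4, 0.0016, -0.0038, -0.0005], [0.7, 2.4, -0.8, 9.4, 0.0016, -0.0038, -0.0005], [0.7, 2.4, -0.8, 9.4, 0.0016, -0.0038, -0.0005], [0.7, 2.4, -0.7, 9.4, 0.0016, -0.0038, -0.0005], [0.7, 2.4, -0.7, 6.5, 0.0016, -0.0038, -0.0005], [0.7, 0, 0, 0, 0, 0, 0]],
  ],
)

```text
time_s: 6.58
tcp_pos: [0.5684, 0.0494, 0.1121]
ee_rot: [[0.938, 0.053, 0.341], [0.049, -0.999, 0.018], [0.342, -0.0, -0.94]]
wrist_force: [-0.0, 0.6, -1.1]
gripper_width: 0.696
```

Run:
```python
from h import *
R=down(3,20);b=np.array([.582,.0505,.0935]);n=-down(3,40)[:,2]
s=sense();print(s["joints"].round(1),s["tcp_pos"],s["wrist_force"], (s["tcp_pos"]-b)@n,(s["tcp_pos"]-b)@down(3,40)[:,0])
w=capture("wrist");cv2.imwrite("pics/w3.png",w["color"][...,::-1])
```

```text
[ 24.5  12.8 -38.   19.9 -21.6  51.1] [0.56839711 0.04937838 0.11205956] [-0.04789251  0.55281653 -1.05096228] 0.022986965536202105 0.0014787553613055866
```

View pics/w3.png

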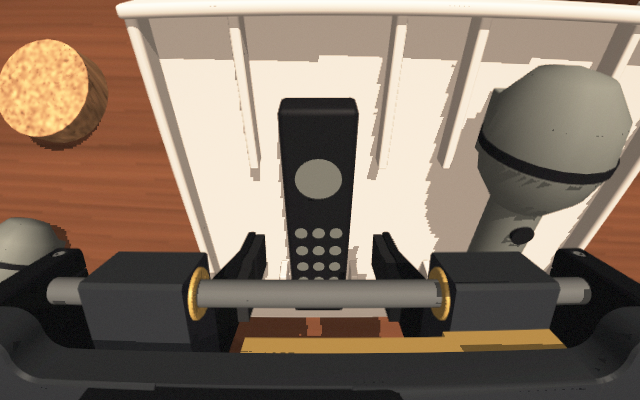

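The fingers straddle the remote (x 265–375, remote centre about 318) and nothing touches. Closing now.

Emit:
apply_moves(
  steps=[
    [[0.3, 0, 0, 0, 0, 0, 0], [0, 0, 0, 0, 0, 0, 0], [0, 0, 0, 0, 0, 0, 0], [0, 0, 0, 0, 0, 0, 0]],
  ],
)

```text
time_s: 7.12
tcp_pos: [0.5682, 0.0494, 0.1129]
ee_rot: [[0.938, 0.053, 0.342], [0.049, -0.999, 0.019], [0.343, -0.001, -0.939]]
wrist_force: [0.5, 0.4, 1.1]
gripper_width: 0.328
```

Emit:
apply_moves(
  steps=[
    [[0, -6, 0, -9, 0, 0, 0], [0, -7, 0, -19, 0, 0, 0], [0, -7, 0, -20, 0, 0, 0], [0, -7, 0, -20, 0, 0, 0], [0, -7, 0, -20, 0, 0, 0], [0, 0, 0, 0, 0, 0, 0]],
  ],
)

```text
time_s: 7.88
tcp_pos: [0.506, 0.0464, 0.1855]
ee_rot: [[0.937, 0.053, 0.345], [0.049, -0.999, 0.021], [0.346, -0.002, -0.938]]
wrist_force: [0.7, 0.5, -0.6]
gripper_width: 0.006
```

Run:
```python
from kin import *
L=fit().x
s=sense();print(s["time_s"],s["joints"].round(1),s["tcp_pos"],s["wrist_force"],s["gripper_width"])
# refine the tray from the scene cam too
q=capture("scene");p=capture("top");z=np.array([0,0,1.])
for nm,pic in(("scene",q),("top",p)):
    for t,h in(("tray",.014),("opener",.009),("controller_b",.03)):
        for m in masks_of(pic,t)[:6]:
            P=np.argwhere(m["pixels"])[:,::-1].astype(float);c,sz,a=rect(onplane(pic,P,z,h)[:,:2])
            if m["confidence"]>.3: print(nm,t,round(m["confidence"],2),c.round(4),np.round(sz),round(a,1))
cv2.imwrite("pics/scene2.png",cv2.resize(q["color"][270:400,150:310,::-1],(800,650),interpolation=cv2.INTER_CUBIC)[:600])
w=capture("wrist");cv2.imwrite("pics/w4.png",w["color"][...,::-1])
```

```text
7.875 [ 28.7   1.1 -38.2  15.6 -33.2  52.6] [0.5060092  0.04639832 0.18545214] [ 0.68237258  0.50448728 -0.61598438] 0.005630122273082281
scene tray 0.62 [ 0.4427 -0.3338] [203. 144.] -19.1
scene opener 0.7 [ 0.4251 -0.3699] [122.  33.] -22.1
scene controller_b 0.73 [0.3504 0.1688] [226.  77.] -29.3
scene controller_b 0.73 [0.1699 0.304 ] [234.  95.] -19.6
scene controller_b 0.72 [0.5471 0.0471] [229. 103.] 67.4
scene controller_b 0.66 [0.4632 0.3411] [213. 100.] -15.2
top tray 0.66 [ 0.4407 -0.3265] [196. 146.] -19.7
top opener 0.46 [ 0.423  -0.3708] [120.  30.] -21.0
top opener 0.45 [0.6223 0.0513] [117.  43.] 1.8
top controller_b 0.77 [0.1758 0.3316] [197.  56.] 6.8
top controller_b 0.71 [0.3939 0.5335] [191.  54.] -3.3
top controller_b 0.68 [ 0.6063 -0.065 ] [183.  61.] -1.8
```

View pics/w4.png

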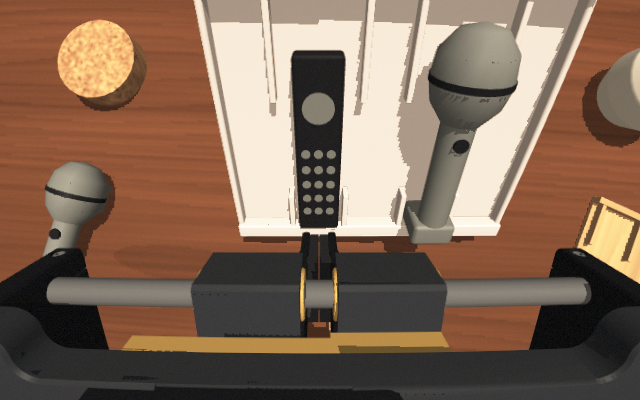

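The gripper closed on nothing: width 0, with the remote still in the bay at (318,140). So my height must be off. I'll triangulate the remote's round button from the four wrist views.

```bash
cat > tri.py <<'E'
from h import *
from scipy.optimize import least_squares
s=sense();w=capture("wrist");Tt=np.eye(4);Tt[:3,:3]=s["ee_rot"];Tt[:3,3]=s["tcp_pos"];C=np.linalg.inv(Tt)@w["T"];print(C.round(4).tolist(),w["dist"],w["cx"],w["cy"])
V={"w1":([[.788,.025,.615],[.02,-1,.015],[.615,.001,-.788]],[.4839,.06226,.22982]),
"w2":([[.865,.055,.498],[.047,-.999,.027],[.499,0,-.866]],[.53,.04968,.1776]),
"w3":([[.938,.053,.341],[.049,-.999,.018],[.342,0,-.94]],[.5684,.04938,.11206]),
"w4":(s["ee_rot"].tolist(),s["tcp_pos"].tolist())}
obs={"button":{},"pixtop":{}}
pics={}
for k,(R,t) in V.items():
    im=cv2.imread(f"pics/{k}.png");T=np.eye(4);T[:3,:3]=R;T[:3,3]=t;pics[k]=dict(w,T=T@C)
    g=im.astype(int);y0,x0={"w1":(145,332),"w2":(151,321),"w3":(179,318),"w4":(109,318)}[k]
    m=((g.max(2)>90)&(g.max(2)<190)).astype(np.uint8);n,lab,st,ce=cv2.connectedComponentsWithStats(m)
    l=lab[y0,x0];print(k,ce[l].round(1),st[l]);obs["button"][k]=ce[l]
def solve(o):
    f=lambda X:np.concatenate([proj(pics[k],X)[0]-uv for k,uv in o.items()])
    r=least_squares(f,[.58,.05,.1]);return r.x,f(r.x).round(1)
print(solve(obs["button"]))
# bin upper corners of the face rim etc., by eye
print(solve({"w1":(344,252),"w2":(340,271),"w4":(338,227)}),"remote low right corner")
E
python3 tri.py
```

```text
[[0.0002, -0.9526, -0.3043, 0.0835], [1.0, 0.0001, 0.0004, 0.0008], [-0.0003, -0.3043, 0.9526, -0.1818], [0.0, 0.0, 0.0, 1.0]] [-0.04631827  0.          0.          0.          0.        ] 318.53337838298876 195.64347135253806
w1 [331.8 144.2] [320 132  25  25 499]
w2 [321.2 150.1] [306 135  32  31 792]
w3 [317.9 178.7] [ 295  159   47   40 1475]
w4 [317.9 108.3] [302  93  33  32 831]
(array([0.6013766 , 0.05065444, 0.13668762]), array([-0.2,  0. ,  0. ,  0. ,  0.2,  0. , -0.2, -0.1]))
(array([0.50508627, 0.02689371, 0.05045714]), array([ 3.8,  0.3, -1. ,  0.8, -2.3, -1.3])) remote low right corner
```

Run:
```python
import cv2,numpy as np
a=cv2.imread("pics/w3.png")[215:325,215:425];b=cv2.imread("pics/w4.png")[215:325,215:425]
f=lambda i:np.uint8(255*(cv2.resize(i,(560,293),interpolation=cv2.INTER_CUBIC)/255.)**.5)
cv2.imwrite("pics/z3.png",np.vstack([f(a),f(b)]))
```

```text
(no output)
```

View pics/z3.png

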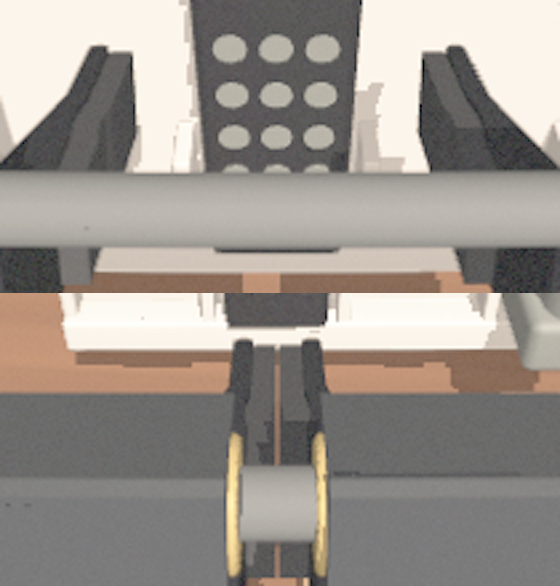

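Run:
```python
from h import *
s=sense();q=capture("scene");im=cv2.resize(q["color"][60:260,240:480,::-1],None,fx=3,fy=3,interpolation=cv2.INTER_CUBIC)
for t,c in((-.019,(0,255,255)),(0,(0,0,255)),(.017,(0,255,0))):
    u=proj(q,s["tcp_pos"]+s["ee_rot"][:,2]*t)[0];print(t,u);cv2.circle(im,tuple(int(x) for x in (u-[240,60])*3),4,c,-1)
cv2.imwrite("pics/s3.png",im)
```

```text
-0.019 [331.70385158 166.83838621]
0 [334.23779764 173.78182004]
0.017 [336.46705171 179.89032602]
```

View pics/s3.png

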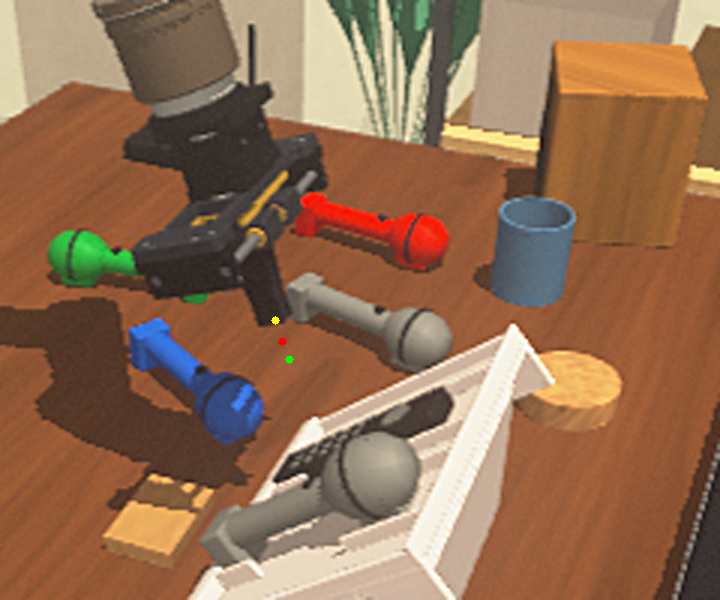

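The scene view confirms the fingertips end at the yellow dot, 19 mm behind the reported TCP instead of 17 mm ahead. The reported tool frame is therefore about 36 mm too long, and I'll correct every target by that amount.

```bash
cat >> h.py <<'E'
OFF=.036
def P_(eff,R): return np.asarray(eff)+R[:,2]*OFF   # reported TCP for a wanted true TCP
E
python3 - <<'E'
from kin import *
L=fit().x
b=np.array([.582,.0495,.0935]);n=-down(3,40)[:,2];ex=down(3,40)[:,0]
sd=[24,15,-35,15,-25,55]
for x in(0,.015):
 for h in(.021,.027,.1):
  for t in(8,12,14,16,18,20,22):
    R=down(3,t);j,e=ik(P_(b+n*h+ex*x,R),R,L,sd);print(x,h,t,j.round().astype(int).tolist(),round(e,1))
E
```

```text
0 0.021 8 [23, 21, -25, 4, -37, 67] 0.0
0 0.021 12 [23, 19, -29, 8, -31, 63] 0.0
0 0.021 14 [23, 19, -31, 11, -27, 61] 0.0
0 0.021 16 [24, 18, -34, 14, -23, 57] 0.0
0 0.021 18 [24, 17, -37, 19, -19, 52] 0.0
0 0.021 20 [23, 17, -41, 27, -15, 45] 0.0
0 0.021 22 [20, 16, -46, 41, -10, 33] 0.7
0 0.027 8 [23, 20, -25, 4, -38, 67] 0.0
0 0.027 12 [23, 19, -29, 8, -31, 63] 0.0
0 0.027 14 [24, 18, -32, 11, -28, 61] 0.0
0 0.027 16 [24, 17, -34, 14, -24, 57] 0.0
0 0.027 18 [24, 17, -37, 19, -20, 53] 0.0
0 0.027 20 [23, 16, -41, 26, -15, 45] 0.0
0 0.027 22 [20, 15, -47, 42, -10, 32] 0.2
0 0.1 8 [25, 12, -27, 4, -44, 65] 0.0
0 0.1 12 [26, 10, -31, 7, -38, 62] 0.0
0 0.1 14 [26, 9, -33, 10, -35, 60] 0.0
0 0.1 16 [26, 9, -36, 12, -32, 57] 0.0
0 0.1 18 [27, 8, -38, 15, -28, 54] 0.0
0 0.1 20 [27, 7, -41, 19, -25, 50] 0.0
0 0.1 22 [26, 7, -44, 25, -21, 45] 0.0
0.015 0.021 8 [22, 21, -22, 4, -39, 68] 0.0
0.015 0.021 12 [23, 20, -27, 7, -33, 64] 0.0
0.015 0.021 14 [23, 19, -29, 10, -29, 62] 0.0
0.015 0.021 16 [23, 18, -31, 13, -26, 59] 0.0
0.015 0.021 18 [23, 18, -34, 17, -22, 55] 0.0
0.015 0.021 20 [23, 17, -38, 23, -18, 49] 0.0
0.015 0.021 22 [22, 16, -42, 34, -12, 39] 0.0
0.015 0.027 8 [22, 20, -23, 4, -40, 68] 0.0
0.015 0.027 12 [23, 19, -27, 7, -33, 64] 0.0
0.015 0.027 14 [23, 18, -29, 10, -30, 62] 0.0
0.015 0.027 16 [23, 18, -32, 13, -26, 59] 0.0
0.015 0.027 18 [24, 17, -34, 16, -23, 55] 0.0
0.015 0.027 20 [23, 16, -38, 22, -18, 50] 0.0
0.015 0.027 22 [22, 16, -42, 32, -13, 41] 0.0
0.015 0.1 8 [24, 12, -25, 4, -46, 66] 0.0
0.015 0.1 12 [25, 11, -29, 7, -40, 63] 0.0
0.015 0.1 14 [25, 10, -31, 9, -37, 61] 0.0
0.015 0.1 16 [26, 9, -33, 11, -34, 59] 0.0
0.015 0.1 18 [26, 8, -36, 14, -30, 56] 0.0
0.015 0.1 20 [26, 8, -38, 17, -27, 52] 0.0
0.015 0.1 22 [26, 7, -41, 22, -23, 48] 0.0
```

Run:
```python
from h import *
b=np.array([.582,.0495,.0935]);n=-down(3,40)[:,2];R=down(3,20)
plan(R,P_(b+n*.06,R),.7,mm=18)
plan(R,P_(b+n*.0215,R),.7,R0=R,p0=P_(b+n*.06,R),mm=10)
```

```text
[0.7, 3.3, 0.1, 15.0, -0.0001, -0.0, 0.0],
[0.7, 3.3, 0.1, 15.0, -0.0001, -0.0, 0.0],
[0.7, 3.3, 0.1, 15.0, -0.0001, -0.0, 0.0],
[0.7, 3.3, 0.1, 15.0, -0.0001, -0.0, 0.0],
[0.7, 3.3, 0.1, 15.0, -0.0001, -0.0, 0.0],
[0.7, 3.3, 0.1, 15.0, -0.0001, -0.0, 0.0],
6 rows
[0.7, 3.3, 0.0, 9.0, 0.0, 0.0, 0.0],
[0.7, 3.3, 0.0, 9.0, 0.0, 0.0, 0.0],
[0.7, 3.3, 0.0, 9.0, 0.0, 0.0, 0.0],
[0.7, 3.3, 0.0, 9.0, 0.0, 0.0, 0.0],
4 rows
```

Emit:
apply_moves(
  steps=[
    [[0.7, 0, 0, 0, 0, 0, 0], [0.7, 0, 0, 0, 0, 0, 0], [0.7, 0, 0, 0, 0, 0, 0], [0.7, 3.3, 0.1, 15, 0, 0, 0], [0.7, 3.3, 0.1, 15, 0, 0, 0], [0.7, 3.3, 0.1, 15, 0, 0, 0], [0.7, 3.3, 0.1, 15, 0, 0, 0], [0.7, 3.3, 0.1, 15, 0, 0, 0], [0.7, 3.3, 0.1, 15, 0, 0, 0]],
  ],
)

```text
time_s: 9.55
tcp_pos: [0.556, 0.0482, 0.1056]
ee_rot: [[0.938, 0.053, 0.342], [0.05, -0.999, 0.019], [0.343, -0.001, -0.939]]
wrist_force: [0.5, -0.4, 0.1]
gripper_width: 0.696
```

Emit:
apply_moves(
  steps=[
    [[0.7, 3.3, 0, 9, 0, 0, 0], [0.7, 3.3, 0, 9, 0, 0, 0], [0.7, 3.3, 0, 9, 0, 0, 0], [0.7, 2, 0, 5.5, 0, 0, 0], [0.7, 0, 0, 0, 0, 0, 0]],
  ],
)

```text
time_s: 10.18
tcp_pos: [0.5778, 0.0491, 0.0791]
ee_rot: [[0.938, 0.053, 0.342], [0.049, -0.999, 0.018], [0.342, -0.0, -0.94]]
wrist_force: [0.3, -0.1, -0.5]
gripper_width: 0.7
```

Run:
```python
from h import *
b=np.array([.582,.0495,.0935]);n=-down(3,40)[:,2];R=down(3,20)
s=sense();e=s["tcp_pos"]-s["ee_rot"][:,2]*OFF-b;print(s["joints"].round(1),"h",e@n,"x",e@down(3,40)[:,0],e,s["wrist_force"])
plan(R,P_(b+n*.0215,R),.7,mm=10)
```

```text
[ 23.1  16.4 -41.1  26.5 -15.2  45.4] h 0.025476774316269254 x -0.0002034902108771361 [-0.01650015 -0.0010414   0.01938554] [ 0.26734549 -0.09814501 -0.52016166]
[0.7, 1.5, -0.2, 3.7, -0.0004, -0.0, 0.0002],
1 rows
```

Down the last 4 mm, then close.

Emit:
apply_moves(
  steps=[
    [[0.7, 1.5, 0, 3.7, 0, 0, 0], [0.7, 0, 0, 0, 0, 0, 0], [0.3, 0, 0, 0, 0, 0, 0], [0, 0, 0, 0, 0, 0, 0], [0, 0, 0, 0, 0, 0, 0], [0, 0, 0, 0, 0, 0, 0], [0, 0, 0, 0, 0, 0, 0]],
  ],
)

```text
time_s: 11.05
tcp_pos: [0.5806, 0.0495, 0.0767]
ee_rot: [[0.938, 0.053, 0.343], [0.049, -0.999, 0.019], [0.343, -0.001, -0.939]]
wrist_force: [-1.7, 0.0, 1.4]
gripper_width: 0.457
```

The width reads 0.457, which is 40 mm, so the remote is gripped. Lifting square off the face.

Emit:
apply_moves(
  steps=[
    [[0, -3.4, 0, -9.4, 0, 0, 0], [0, -6.8, 0, -18.8, 0, 0, 0], [0, -6.8, 0, -18.8, 0, 0, 0], [0, -6.8, 0, -18.8, 0, 0, 0], [0, -6.8, 0, -18.8, 0, 0, 0], [0, -6.8, 0, -18.8, 0, 0, 0]],
  ],
)

```text
time_s: 11.8
tcp_pos: [0.5085, 0.0453, 0.1611]
ee_rot: [[0.939, 0.052, 0.341], [0.049, -0.999, 0.019], [0.341, -0.001, -0.94]]
wrist_force: [-0.3, 0.1, -0.5]
gripper_width: 0.453
```

Run:
```python
from h import *
s=sense();print(s["tcp_pos"],s["gripper_width"],s["joints"].round())
R=down(-19.3,-20);u=np.array([np.cos(np.radians(-19.3)),np.sin(np.radians(-19.3))]);v=np.array([-u[1],u[0]])
slot=np.r_[np.array([.4405,-.326])+v*.039,.005];print(slot)
plan(R,P_(slot+[0,0,.135],R),0,mm=40,deg=7)
```

```text
[0.50851333 0.04528742 0.16111699] 0.45346770884523385 [ 28.   3. -40.  17. -29.  51.]
[ 0.45339006 -0.28919176  0.005     ]
[0, -10.8, 36.3, 2.5, -0.0001, -0.0765, 0.0441],
[0, -9.0, 36.7, 3.3, -0.0001, -0.0765, 0.0441],
[0, -7.1, 37.1, 3.9, -0.0001, -0.0765, 0.0441],
[0, -5.1, 37.3, 4.4, -0.0001, -0.0765, 0.0441],
[0, -3.1, 37.5, 4.7, -0.0001, -0.0765, 0.0441],
[0, -1.1, 37.6, 4.9, -0.0001, -0.0765, 0.0441],
[0, 0.9, 37.6, 4.9, -0.0001, -0.0765, 0.0441],
[0, 2.9, 37.5, 4.7, -0.0001, -0.0765, 0.0441],
[0, 4.9, 37.4, 4.4, -0.0001, -0.0765, 0.0441],
9 rows
```

Emit:
apply_moves(
  steps=[
    [[0, -10.8, 36.3, 2.5, 0, -0.0765, 0.0441], [0, -9, 36.7, 3.3, 0, -0.0765, 0.0441], [0, -7.1, 37.1, 3.9, 0, -0.0765, 0.0441], [0, -5.1, 37.3, 4.4, 0, -0.0765, 0.0441], [0, -3.1, 37.5, 4.7, 0, -0.0765, 0.0441], [0, -1.1, 37.6, 4.9, 0, -0.0765, 0.0441], [0, 0.9, 37.6, 4.9, 0, -0.0765, 0.0441], [0, 2.9, 37.5, 4.7, 0, -0.0765, 0.0441], [0, 4.9, 37.4, 4.4, 0, -0.0765, 0.0441], [0, 0, 0, 0, 0, 0, 0]],
  ],
)

```text
time_s: 13.05
tcp_pos: [0.4427, -0.2859, 0.1039]
ee_rot: [[0.885, -0.333, -0.324], [-0.312, -0.943, 0.117], [-0.345, -0.002, -0.939]]
wrist_force: [-0.2, -0.3, -1.9]
gripper_width: 0.455
```

Run:
```python
from h import *
s=sense();print(s["tcp_pos"],s["gripper_width"],s["joints"].round(),s["ee_rot"].round(3).tolist())
w=capture("wrist");im=w["color"][...,::-1].copy();z=np.array([0,0,1.])
for t,h in(("tray",.014),("opener",.009),("remote",.16)):
    for m in masks_of(w,t)[:2]:
        P=np.argwhere(m["pixels"])[:,::-1].astype(float);c,sz,a=rect(onplane(w,P,z,h)[:,:2]);print(t,round(m["confidence"],2),m["box"],c.round(4),np.round(sz),round(a,1))
# predicted tray and slot outlines
a=np.radians(-19.3);u=np.array([np.cos(a),np.sin(a)]);v=np.array([-u[1],u[0]]);tc=np.array([.4405,-.326])
for (o,lx,ly,h) in((0,97,71,.014),(39,89,25,.014)):
    q=[np.r_[tc+v*o/1000+u*sx*lx/1000+v*sy*ly/1000,h] for sx,sy in((1,1),(1,-1),(-1,-1),(-1,1))]
    cv2.polylines(im,[proj(w,q).astype(int)],True,(0,255,0) if o else (255,0,0),1)
cv2.imwrite("pics/w5.png",im)
```

```text
[ 0.44269134 -0.2858711   0.10388698] 0.45452287913793177 [-16.  29.  -6.  -1. -75.  87.] [[0.885, -0.333, -0.324], [-0.312, -0.943, 0.117], [-0.345, -0.002, -0.939]]
tray 0.75 [47.2, 212.6, 100.1, 65.7] [ 0.4174 -0.0204] [111.  70.] -84.9
tray 0.68 [278.1, 11.1, 212.3, 221.5] [ 0.4411 -0.3315] [196. 141.] -19.8
opener 0.76 [398.4, 75.5, 61.2, 125.9] [ 0.4232 -0.3726] [119.  33.] -19.8
remote 0.55 [267.5, 94.9, 107.8, 244.7] [ 0.4839 -0.3014] [132.  31.] -19.7
```

View pics/w5.png

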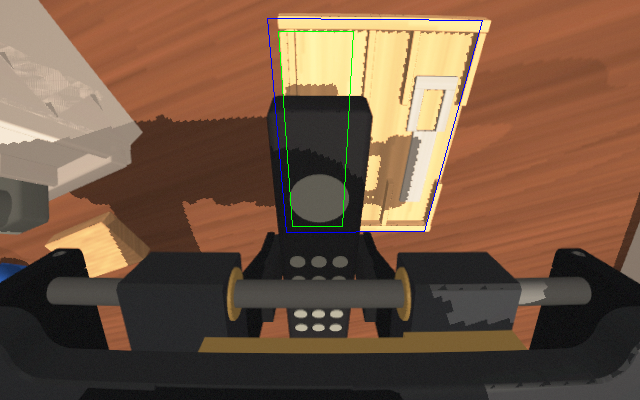

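The remote is held, and the tray sits about 5 mm to the right of my outline. I'll rectify the visible part of the tray to locate the compartment walls.

Run:
```python
from h import *
w=capture("wrist");a=np.radians(-19.8);u=np.array([np.cos(a),np.sin(a)]);v=np.array([-u[1],u[0]]);tc=np.array([.4411,-.3315])
xs=np.arange(105,15,-.25);ys=np.arange(80,-80,-.2)   # 5 px/mm across, 4 px/mm along
X=np.array([np.r_[tc+u*x/1000+v*y/1000,.014] for x in xs for y in ys])
m=proj(w,X).astype(np.float32).reshape(len(xs),len(ys),2)
im=cv2.remap(w["color"][...,::-1].copy(),m[...,0],m[...,1],cv2.INTER_CUBIC)
for y in range(-70,71,10):
    c=int((80-y)/.2);cv2.line(im,(c,0),(c,8),(0,0,255),1);cv2.putText(im,str(y),(c-8,20),0,.35,(255,0,0),1)
cv2.imwrite("pics/rect.png",im)
```

```text
(no output)
```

View pics/rect.png

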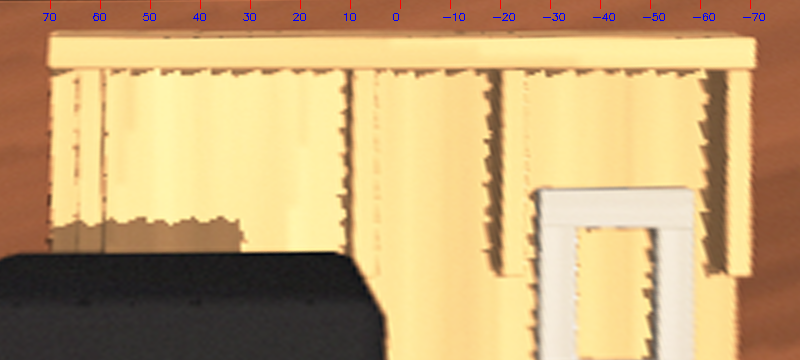

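The tray spans +70 to −71 mm and its end wall is where expected. The wide compartment's inner faces are at +59 and +9.5 mm, so its centre line is 34.5 mm from the tray centre. The narrow compartment's centre is 80 mm away from that, as given. Now I work out the set-down.

Run:
```python
from h import *
s=sense();w=capture("wrist");R=s["ee_rot"];eff=s["tcp_pos"]-R[:,2]*OFF
Rb=down(3,40);Rt=down(3,20);Ro_=R@(Rt.T@Rb@np.diag([1,-1,-1]))   # held object's axes
O=eff-Ro_[:,2]*.0218;print("object z axis",Ro_[:,2].round(3),"yaw",np.degrees(np.arctan2(Ro_[1,0],Ro_[0,0])),"O",O)
for zz in(0,.02): print(zz,proj(w,[O+Ro_@np.array([.085,y,zz]) for y in(.02,-.02)]).round(1).tolist())
y=-19.8;u=np.array([np.cos(np.radians(y)),np.sin(np.radians(y))]);v=np.array([-u[1],u[0]])
slot=np.r_[np.array([.4411,-.3315])+v*.0345-u*.0007,.005];print(slot)
R1=down(y,-20)
plan(R1,P_(slot+[0,0,.05],R1),0,mm=20,deg=4)
```

```text
object z axis [-0.003 -0.001  1.   ] yaw -19.1757184407951 O [ 0.45530102 -0.28770529  0.11860101]
0 [[267.8, 86.9], [364.5, 86.8]]
0.02 [[260.7, 105.3], [371.0, 105.2]]
[ 0.45212784 -0.2988025   0.005     ]
[0, 5.9, 2.3, 16.0, 0.0005, -0.0005, 0.0022],
[0, 5.9, 2.3, 16.0, 0.0005, -0.0005, 0.0022],
[0, 5.9, 2.3, 16.0, 0.0005, -0.0005, 0.0022],
[0, 5.9, 2.3, 16.0, 0.0005, -0.0005, 0.0022],
[0, 6.0, 2.3, 16.0, 0.0005, -0.0005, 0.0022],
5 rows
```

Emit:
apply_moves(
  steps=[
    [[0, 6.2, 2.3, 16, 0.0005, -0.0005, 0.0022], [0, 6.2, 2.3, 16, 0.0005, -0.0005, 0.0022], [0, 6.2, 2.3, 16, 0.0005, -0.0005, 0.0022], [0, 6.2, 2.3, 16, 0.0005, -0.0005, 0.0022], [0, 6.2, 2.3, 16, 0.0005, -0.0005, 0.0022], [0, 0, 0, 0, 0, 0, 0]],
  ],
)

```text
time_s: 14.1
tcp_pos: [0.4402, -0.2959, 0.0182]
ee_rot: [[0.882, -0.341, -0.326], [-0.32, -0.94, 0.118], [-0.347, 0.0, -0.938]]
wrist_force: [-0.2, -0.2, -0.8]
gripper_width: 0.457
```

Run:
```python
from h import *
y=-19.8;u=np.array([np.cos(np.radians(y)),np.sin(np.radians(y))]);v=np.array([-u[1],u[0]])
slot=np.r_[np.array([.4411,-.3315])+v*.0345+u*.001,.005];R1=down(y,-20)
s=sense();e=s["tcp_pos"]-s["ee_rot"][:,2]*OFF-slot;print(e,e[:2]@u,e[:2]@v)
plan(R1,P_(slot+[0,0,.024],R1),0,mm=7,deg=4)
w=capture("wrist");cv2.imwrite("pics/w6.png",w["color"][...,::-1])
```

```text
[-0.00174023 -0.00073373  0.04701202] -0.001388802979096114 -0.0012798317356722147
[0, 2.4, -0.3, 5.3, -0.0001, 0.0013, -0.0006],
[0, 2.4, -0.3, 5.3, -0.0001, 0.0013, -0.0006],
[0, 2.4, -0.3, 5.3, -0.0001, 0.0013, -0.0006],
[0, 2.3, -0.3, 5.3, -0.0001, 0.0013, -0.0006],
4 rows
```

View pics/w6.png

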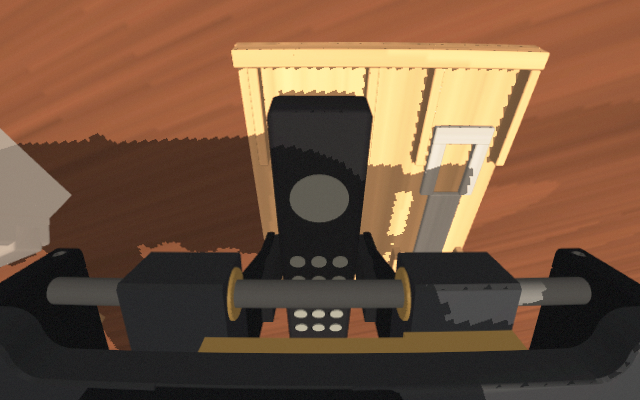

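The remote is above the wide compartment (inner walls at about 258 and 368, remote end centre at 320) and lined up with it. Lowering.

Emit:
apply_moves(
  steps=[
    [[0, 2.4, -0.3, 5.3, 0, 0.0013, -0.0006], [0, 2.4, -0.3, 5.3, 0, 0.0013, -0.0006], [0, 2.4, -0.3, 5.3, 0, 0.0013, -0.0006], [0, 2.3, -0.3, 5.3, 0, 0.0013, -0.0006], [0, 0, 0, 0, 0, 0, 0]],
  ],
)

```text
time_s: 14.78
tcp_pos: [0.4431, -0.2953, -0.0037]
ee_rot: [[0.885, -0.338, -0.319], [-0.318, -0.941, 0.115], [-0.34, -0.0, -0.941]]
wrist_force: [-0.3, 0.0, -0.9]
gripper_width: 0.458
```

Run:
```python
from h import *
y=-19.8;u=np.array([np.cos(np.radians(y)),np.sin(np.radians(y))]);v=np.array([-u[1],u[0]])
slot=np.r_[np.array([.4411,-.3315])+v*.0345+u*.001,.005]
s=sense();e=s["tcp_pos"]-s["ee_rot"][:,2]*OFF-slot;print(e,e[:2]@u,e[:2]@v,s["wrist_force"])
```

```text
[ 0.00086906 -0.00010536  0.02518691] 0.0008533690022460747 0.00019525135220762078 [-0.31677829  0.03688114 -0.86521192]
```

Emit:
apply_moves(
  steps=[
    [[0, 0.4, 0, 1, 0, 0, 0], [0, 0.4, 0, 1, 0, 0, 0], [0, 0, 0, 0, 0, 0, 0]],
  ],
)

```text
time_s: 15.15
tcp_pos: [0.4436, -0.2956, -0.0053]
ee_rot: [[0.886, -0.338, -0.318], [-0.318, -0.941, 0.115], [-0.338, -0.0, -0.941]]
wrist_force: [-0.3, 1.0, -1.4]
gripper_width: 0.458
```

Emit:
apply_moves(
  steps=[
    [[0, 0.3, 0, 0.9, 0, 0, 0], [0, 0, 0, 0, 0, 0, 0]],
  ],
)

```text
time_s: 15.4
tcp_pos: [0.4435, -0.2955, -0.0063]
ee_rot: [[0.886, -0.338, -0.318], [-0.318, -0.941, 0.115], [-0.339, -0.0, -0.941]]
wrist_force: [-0.8, -0.4, -1.4]
gripper_width: 0.457
```

Emit:
apply_moves(
  steps=[
    [[0, 0.3, 0, 0.8, 0, 0, 0], [0, 0, 0, 0, 0, 0, 0]],
  ],
)

```text
time_s: 15.65
tcp_pos: [0.4435, -0.2955, -0.0072]
ee_rot: [[0.886, -0.338, -0.318], [-0.318, -0.941, 0.115], [-0.339, -0.0, -0.941]]
wrist_force: [0.0, 0.0, -1.3]
gripper_width: 0.459
```

Emit:
apply_moves(
  steps=[
    [[0, 0.3, 0, 0.8, 0, 0, 0], [0, 0, 0, 0, 0, 0, 0]],
  ],
)

```text
time_s: 15.9
tcp_pos: [0.4435, -0.2955, -0.0081]
ee_rot: [[0.885, -0.338, -0.319], [-0.318, -0.941, 0.115], [-0.339, -0.0, -0.941]]
wrist_force: [-0.1, 0.0, -0.7]
gripper_width: 0.455
```

Emit:
apply_moves(
  steps=[
    [[0, 0.2, 0, 0.6, 0, 0, 0], [0, 0, 0, 0, 0, 0, 0]],
  ],
)

```text
time_s: 16.15
tcp_pos: [0.4436, -0.2956, -0.0085]
ee_rot: [[0.886, -0.338, -0.318], [-0.318, -0.941, 0.115], [-0.338, -0.0, -0.941]]
wrist_force: [0.5, 0.2, 0.3]
gripper_width: 0.458
```

Emit:
apply_moves(
  steps=[
    [[0, 0.3, 0, 0.7, 0, 0, 0], [0, 0, 0, 0, 0, 0, 0]],
  ],
)

```text
time_s: 16.4
tcp_pos: [0.4436, -0.2956, -0.0085]
ee_rot: [[0.886, -0.338, -0.319], [-0.318, -0.941, 0.115], [-0.339, -0.0, -0.941]]
wrist_force: [-0.7, 0.7, 4.7]
gripper_width: 0.454
```

That is contact, 4.7 N. Releasing and going straight up.

Emit:
apply_moves(
  steps=[
    [[0.58, 0, 0, 0, 0, 0, 0], [0.58, 0, 0, 0, 0, 0, 0], [0.58, 0, 0, 0, 0, 0, 0], [0.58, -3.4, 0, -9.4, 0, 0, 0], [0.7, -10, 0, -28, 0, 0, 0], [0.8, -14, 0, -38, 0, 0, 0], [0.8, -14, 0, -38, 0, 0, 0], [0.8, -14, 0, -38, 0, 0, 0], [0.8, 0, 0, 0, 0, 0, 0]],
  ],
)

```text
time_s: 17.52
tcp_pos: [0.4448, -0.2963, 0.1559]
ee_rot: [[0.889, -0.338, -0.31], [-0.319, -0.941, 0.111], [-0.33, 0.0, -0.944]]
wrist_force: [-0.3, -0.3, 0.1]
gripper_width: 0.801
```

Run:
```python
from h import *
s=sense();print(s["tcp_pos"])
w=capture("wrist");z=np.array([0,0,1.]);y=-19.8;u=np.array([np.cos(np.radians(y)),np.sin(np.radians(y))]);v=np.array([-u[1],u[0]]);tc=np.array([.4411,-.3315])
for nm,pic in(("wrist",w),("top",capture("top"))):
  for t,h in(("remote",.025),("tray",.014),("opener",.009)):
    for m in masks_of(pic,t)[:2]:
        P=np.argwhere(m["pixels"])[:,::-1].astype(float);c,sz,a=rect(onplane(pic,P,z,h)[:,:2]);d=c-tc;print(nm,t,round(m["confidence"],2),c.round(4),np.round(sz),round(a,1),"in tray",d@u,d@v)
cv2.imwrite("pics/w7.png",w["color"][...,::-1])
# approach to the controller
cy=-11;ca=np.radians(cy);c=np.r_[np.array([.466,.3396])-.0125*np.array([np.cos(ca),np.sin(ca)]),.13]
R=down(cy,-20);print("ctl",c)
plan(down(-15,-15),P_([.45,.0,.25],down(-15,-15)),.7,mm=50)
plan(R,P_(c,R),.7,R0=down(-15,-15),p0=P_([.45,.0,.25],down(-15,-15)),mm=50)
```

```text
[ 0.44476197 -0.29633481  0.1559019 ]
wrist remote 0.8 [ 0.4556 -0.3009] [171.  40.] -20.1 in tray 0.0033116698830457157 0.0336740335401701
wrist tray 0.93 [ 0.4414 -0.3323] [194. 142.] -19.8 in tray 0.0005355747187703226 -0.0006119938026615421
wrist opener 0.95 [ 0.4231 -0.3727] [119.  33.] -20.0 in tray -0.0030042178843375593 -0.04488540554221919
top remote 0.91 [ 0.4457 -0.292 ] [156.  40.] -21.6 in tray -0.009030211284553877 0.038688990165241924
top tray 0.79 [ 0.4292 -0.3338] [192. 132.] -10.1 in tray -0.010425251172013619 -0.006244922215786905
top tray 0.59 [ 0.6044 -0.0664] [196.  62.] -1.6 in tray 0.06384157297091692 0.30469689181585596
top opener 0.43 [ 0.4146 -0.3696] [98. 30.] -17.5 in tray -0.012082906401908448 -0.04481756105673137
top opener 0.3 [ 0.621  -0.0096] [304. 237.] -86.7 in tray 0.06018459014048577 0.363789105562061
ctl [0.45372966 0.34198511 0.13      ]
[0.7, -16.8, -39.9, -3.7, -0.0036, 0.0122, -0.0113],
[0.7, -16.3, -40.1, -4.0, -0.0036, 0.0122, -0.0113],
[0.7, -15.8, -40.3, -4.4, -0.0036, 0.0122, -0.0113],
[0.7, -15.3, -40.4, -4.7, -0.0036, 0.0122, -0.0113],
[0.7, -14.8, -40.6, -5.0, -0.0036, 0.0122, -0.0113],
[0.7, -14.2, -40.7, -5.4, -0.0036, 0.0122, -0.0113],
[0.7, -13.7, -40.9, -5.7, -0.0036, 0.0122, -0.0113],
7 rows
[0.7, -6.8, -41.3, 17.2, -0.0026, -0.0109, -0.0083],
[0.7, -6.2, -41.4, 17.2, -0.0026, -0.0109, -0.0083],
[0.7, -5.7, -41.5, 17.1, -0.0026, -0.0109, -0.0083],
[0.7, -5.2, -41.6, 17.1, -0.0026, -0.0109, -0.0083],
[0.7, -4.6, -41.7, 17.0, -0.0026, -0.0109, -0.0083],
[0.7, -4.1, -41.8, 17.0, -0.0026, -0.0109, -0.0083],
[0.7, -3.6, -41.8, 16.9, -0.0026, -0.0109, -0.0083],
[0.7, -3.0, -41.9, 16.8, -0.0026, -0.0109, -0.0083],
8 rows
```

View pics/w7.png

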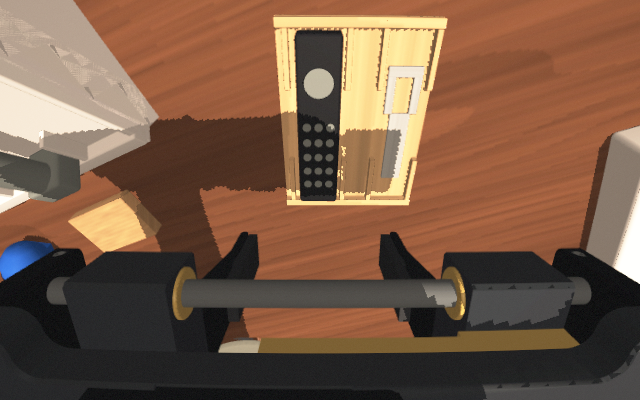

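The remote lies flat in the wide compartment at (318,115), clear of all the walls. The opener at (400,120) is undisturbed. Now to the loose grey controller.

Emit:
apply_moves(
  steps=[
    [[0.7, -16.8, -39.9, -3.7, -0.0036, 0.0122, -0.0113], [0.7, -16.3, -40.1, -4, -0.0036, 0.0122, -0.0113], [0.7, -15.8, -40.3, -4.4, -0.0036, 0.0122, -0.0113], [0.7, -15.3, -40.4, -4.7, -0.0036, 0.0122, -0.0113], [0.7, -14.8, -40.6, -5, -0.0036, 0.0122, -0.0113], [0.7, -14.2, -40.7, -5.4, -0.0036, 0.0122, -0.0113], [0.7, -13.7, -40.9, -5.7, -0.0036, 0.0122, -0.0113]],
  ],
)

```text
time_s: 18.8
tcp_pos: [0.4411, 0.0035, 0.2161]
ee_rot: [[0.933, -0.259, -0.248], [-0.25, -0.966, 0.066], [-0.257, 0.0, -0.966]]
wrist_force: [0.9, 0.5, 0.6]
gripper_width: 0.701
```

Emit:
apply_moves(
  steps=[
    [[0.7, -6.8, -41.3, 17.2, -0.0026, -0.0109, -0.0083], [0.7, -6.2, -41.4, 17.2, -0.0026, -0.0109, -0.0083], [0.7, -5.7, -41.5, 17.1, -0.0026, -0.0109, -0.0083], [0.7, -5.2, -41.6, 17.1, -0.0026, -0.0109, -0.0083], [0.7, -4.6, -41.7, 17, -0.0026, -0.0109, -0.0083], [0.7, -4.1, -41.8, 17, -0.0026, -0.0109, -0.0083], [0.7, -3.6, -41.8, 16.9, -0.0026, -0.0109, -0.0083], [0.7, -3, -41.9, 16.8, -0.0026, -0.0109, -0.0083], [0.7, 0, 0, 0, 0, 0, 0]],
  ],
)

```text
time_s: 19.92
tcp_pos: [0.4413, 0.3458, 0.0944]
ee_rot: [[0.922, -0.189, -0.337], [-0.178, -0.982, 0.062], [-0.342, 0.003, -0.94]]
wrist_force: [-0.6, -1.3, -0.3]
gripper_width: 0.699
```

Run:
```python
from h import *
s=sense();print(s["tcp_pos"],s["joints"].round())
w=capture("wrist");z=np.array([0,0,1.]);im=w["color"][...,::-1].copy()
for m in masks_of(w,"controller_b"):
    P=np.argwhere(m["pixels"])[:,::-1].astype(float);c,sz,a=rect(onplane(w,P,z,.03)[:,:2]);print(round(m["confidence"],2),m["box"],c.round(4),np.round(sz),round(a,1),w["color"][m["pixels"]].mean(0).round())
cy=-11;ca=np.radians(cy);u=np.array([np.cos(ca),np.sin(ca),0]);o=np.array([.4537,.342,.03])
for x in(-.085,-.061,0,.042,.11): cv2.circle(im,tuple(proj(w,o+u*x)[0].astype(int)),3,(0,255,0),-1)
cv2.imwrite("pics/w8.png",im)
```

```text
[0.44130856 0.3457751  0.09439765] [ 44.  30.  -0. -17. -73.  42.]
0.7 [487.0, 125.6, 149.5, 130.0] [0.3777 0.1405] [136.  95.] -12.8 [ 88. 154. 216.]
0.66 [63.1, 154.5, 98.6, 95.6] [0.4435 0.5319] [110.  75.] -24.2 [233.  91.  85.]
0.59 [274.9, 0.0, 100.7, 249.8] [0.4584 0.3379] [206.  61.] -10.8 [211. 206. 193.]
```

View pics/w8.png

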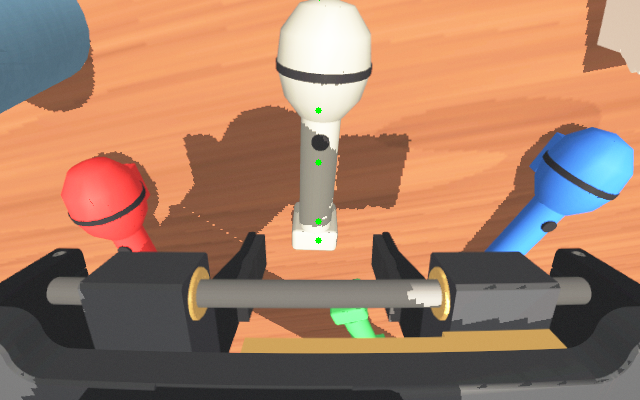

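The loose grey controller is between the fingers (handle centre near 319, butt at row 249, head up) and my predicted axis points fall on it. Red, blue and green stay well to the side.

Run:
```python
from h import *
s=sense();w=capture("wrist")
cy=-11;ca=np.radians(cy);u=np.array([np.cos(ca),np.sin(ca),0]);o=np.array([.4537,.342,0])
print([proj(w,o+u*x+[0,0,z])[0].round(1).tolist() for x,z in((-.085,.044),(-.061,.044),(-.061,0),(.04,.03),(.075,.06))])
R=down(cy,-20)
plan(R,P_(o+[0,0,.06],R),.7,mm=18)
plan(R,P_(o+[0,0,.028],R),.7,R0=R,p0=P_(o+[0,0,.06],R),mm=9)
```

```text
[[316.8, 251.7], [316.7, 232.6], [316.8, 200.6], [316.2, 114.1], [315.8, 76.4]]
[0.7, 5.8, -0.2, 16.7, 0.0002, -0.0005, -0.0002],
[0.7, 5.8, -0.2, 16.7, 0.0002, -0.0005, -0.0002],
[0.7, 5.8, -0.2, 16.7, 0.0002, -0.0005, -0.0002],
[0.7, 5.8, -0.2, 16.7, 0.0002, -0.0005, -0.0002],
4 rows
[0.7, 2.7, 0.0, 7.5, 0.0, 0.0, 0.0],
[0.7, 2.7, 0.0, 7.5, 0.0, 0.0, 0.0],
[0.7, 2.7, 0.0, 7.5, 0.0, 0.0, 0.0],
[0.7, 2.7, 0.0, 7.5, 0.0, 0.0, 0.0],
4 rows
```

Emit:
apply_moves(
  steps=[
    [[0.7, 6, 0.2, 16.7, 0, 0, 0], [0.7, 6, 0.2, 16.7, 0, 0, 0], [0.7, 6, 0.2, 16.7, 0, 0, 0], [0.7, 6, 0.2, 16.7, 0, 0, 0], [0.7, 2.9, 0, 7.5, 0, 0, 0], [0.7, 2.9, 0, 7.5, 0, 0, 0], [0.7, 2.9, 0, 7.5, 0, 0, 0], [0.7, 2.9, 0, 7.5, 0, 0, 0], [0.7, 0, 0, 0, 0, 0, 0]],
  ],
)

```text
time_s: 21.2
tcp_pos: [0.4424, 0.3429, -0.0068]
ee_rot: [[0.923, -0.191, -0.335], [-0.18, -0.982, 0.064], [-0.341, 0.001, -0.94]]
wrist_force: [1.1, -0.4, 0.0]
gripper_width: 0.702
```

Run:
```python
from h import *
s=sense();cy=-11;ca=np.radians(cy);u=np.array([np.cos(ca),np.sin(ca),0]);o=np.array([.4537,.342,0])
e=s["tcp_pos"]-s["ee_rot"][:,2]*OFF-o;print(e,e@u,s["ee_rot"].round(3).tolist(),s["wrist_force"],s["gripper_width"])
R=down(cy,-20);plan(R,P_(o+u*.002+[0,0,.028],R),.7,mm=9)
```

```text
[ 0.00075379 -0.00137434  0.02701172] 0.0010021784277114943 [[0.923, -0.191, -0.335], [-0.18, -0.982, 0.064], [-0.341, 0.001, -0.94]] [ 1.08809239 -0.36244709  0.04579885] 0.7016559626463793
[0.7, 0.6, -1.2, -1.3, 0.0007, -0.0012, -0.0009],
1 rows
```

Emit:
apply_moves(
  steps=[
    [[0.3, 0, 0, 0, 0, 0, 0], [0, 0, 0, 0, 0, 0, 0], [0, 0, 0, 0, 0, 0, 0], [0, 0, 0, 0, 0, 0, 0], [0, 0, 0, 0, 0, 0, 0], [0, 0, 0, 0, 0, 0, 0]],
  ],
)

```text
time_s: 21.95
tcp_pos: [0.443, 0.3435, -0.006]
ee_rot: [[0.923, -0.191, -0.333], [-0.18, -0.981, 0.066], [-0.34, -0.001, -0.941]]
wrist_force: [-0.8, 1.3, 0.8]
gripper_width: 0.312
```

Emit:
apply_moves(
  steps=[
    [[0, -3.4, 0, -9.4, 0, 0, 0], [0, -10, 0, -28, 0, 0, 0], [0, -10, 0, -28, 0, 0, 0], [0, -10, 0, -28, 0, 0, 0], [0, -10, 0, -28, 0, 0, 0], [0, -10, 0, -28, 0, 0, 0], [0, 0, 0, 0, 0, 0, 0]],
  ],
)

```text
time_s: 22.82
tcp_pos: [0.4444, 0.3436, 0.1548]
ee_rot: [[0.925, -0.191, -0.33], [-0.179, -0.982, 0.068], [-0.337, -0.004, -0.942]]
wrist_force: [0.7, -0.1, -2.9]
gripper_width: 0.312
```

Run:
```python
from h import *
s=sense();print(s["tcp_pos"],s["gripper_width"],s["wrist_force"])
b=np.array([.582,.0495,.0935]);n=-down(3,40)[:,2];R=down(3,20)
plan(R,P_(b+n*.15,R),0,mm=40,deg=6)
w=capture("top");cv2.imwrite("pics/t9.png",w["color"][...,::-1])
# bin outline check in the top view: upper rim / sides
```

```text
[0.44438772 0.34364046 0.15484619] 0.3122205106180728 [ 0.71995845 -0.09381481 -2.94786485]
[0, 12.0, 35.3, -7.1, -0.0004, 0.0861, -0.0312],
[0, 11.5, 35.7, -6.0, -0.0004, 0.0861, -0.0312],
[0, 10.8, 36.1, -5.1, -0.0004, 0.0861, -0.0312],
[0, 10.1, 36.4, -4.2, -0.0004, 0.0861, -0.0312],
[0, 9.3, 36.7, -3.3, -0.0004, 0.0861, -0.0312],
[0, 8.4, 37.0, -2.5, -0.0004, 0.0861, -0.0312],
[0, 7.4, 37.2, -1.8, -0.0004, 0.0861, -0.0312],
[0, 6.4, 37.4, -1.2, -0.0004, 0.0861, -0.0312],
8 rows
```

Emit:
apply_moves(
  steps=[
    [[0, 12, 35.3, -7.1, 0, 0.0861, -0.0312], [0, 11.5, 35.7, -6, 0, 0.0861, -0.0312], [0, 10.8, 36.1, -5.1, 0, 0.0861, -0.0312], [0, 10.1, 36.4, -4.2, 0, 0.0861, -0.0312], [0, 9.3, 36.7, -3.3, 0, 0.0861, -0.0312], [0, 8.4, 37, -2.5, 0, 0.0861, -0.0312], [0, 7.4, 37.2, -1.8, 0, 0.0861, -0.0312], [0, 6.4, 37.4, -1.2, 0, 0.0861, -0.0312], [0, 0, 0, 0, 0, 0, 0], [0, 0, 0, 0, 0, 0, 0]],
  ],
)

```text
time_s: 24.12
tcp_pos: [0.4963, 0.0442, 0.1716]
ee_rot: [[0.94, 0.052, 0.336], [0.049, -0.999, 0.017], [0.337, 0.0, -0.942]]
wrist_force: [0.5, -0.3, -1.4]
gripper_width: 0.31
```

Run:
```python
from h import *
s=sense();print(s["tcp_pos"],s["gripper_width"],s["ee_rot"].round(3).tolist(),s["joints"].round(1))
w=capture("wrist")
Rb=down(3,40);n=-Rb[:,2];ex=Rb[:,0];ey=np.cross(n,ex);b=np.array([.582,.0495,.0935])
# rectify the face at wall-top height (12 mm): 3 px/mm
xs=np.arange(135,-95,-.4);ys=np.arange(100,-150,-.4)
X=np.array([b+ex*x/1000+ey*y/1000+n*.012 for x in xs for y in ys])
m=proj(w,X).astype(np.float32).reshape(len(xs),len(ys),2)
im=cv2.remap(w["color"][...,::-1].copy(),m[...,0],m[...,1],cv2.INTER_CUBIC)
for y in range(-140,101,20):
    c=int((100-y)/.4);cv2.line(im,(c,0),(c,8),(0,0,255),1);cv2.putText(im,str(y),(c-10,20),0,.35,(255,0,0),1)
for x in range(-80,131,20):
    c=int((135-x)/.4);cv2.putText(im,str(x),(0,c+4),0,.35,(255,0,0),1);cv2.line(im,(30,c),(36,c),(0,0,255),1)
cv2.imwrite("pics/rect2.png",im);print(im.shape)
```

```text
[0.49626532 0.04420137 0.17155061] 0.30972109177556484 [[0.94, 0.052, 0.336], [0.049, -0.999, 0.017], [0.337, 0.0, -0.942]] [ 28.9   1.2 -40.5  16.4 -31.6  51.3]
(575, 625, 3)
```

View pics/rect2.png

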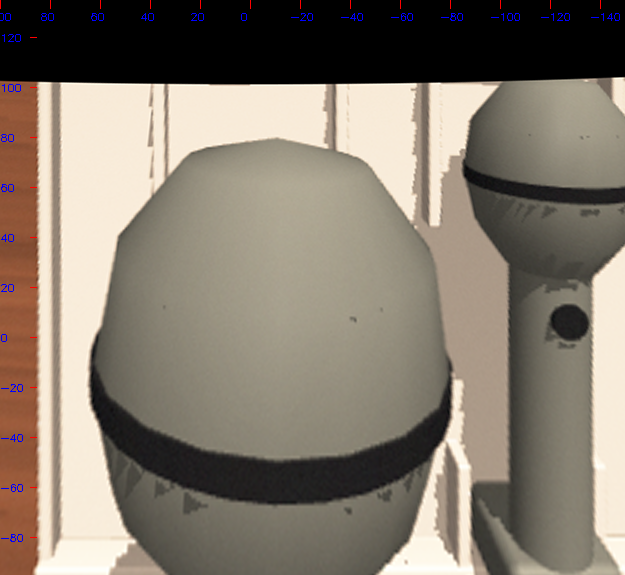

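The rectified face shows the left bay's head walls at about +34 and −34.8 mm. The lower ends of the head walls are at x≈45 and the butt wall ends are near −45. So my bay point is good to about 1 mm and there is nothing in the bay. Next I check how the controller sits in the grip by comparing its predicted head outline with the picture.

```bash
cat > held.py <<'E'
from h import *
def held(xo=-.0005,zo=.0279):
    s=sense();R=s["ee_rot"];eff=s["tcp_pos"]-R[:,2]*OFF
    Q=R@(down(0,-20).T@down(0,0)@np.diag([1,-1,-1]));return s,Q,eff-Q[:,0]*xo-Q[:,2]*zo
E
python3 - <<'E'
from held import *
s,Q,O=held();w=capture("wrist")
print("Q yaw/pitch",np.degrees(np.arctan2(Q[1,0],Q[0,0])),np.degrees(np.arcsin(Q[2,0])))
t,p=np.meshgrid(np.linspace(0,np.pi,60),np.linspace(0,2*np.pi,90))
E=np.c_[.075+.035*np.cos(t).ravel(),.03*(np.sin(t)*np.cos(p)).ravel(),.03+.03*(np.sin(t)*np.sin(p)).ravel()]
uv=proj(w,O+E@Q.T);print("pred head box l,t,r",uv.min(0),uv.max(0))
uv2=proj(w,O+Q@[.003,0,0]+E@Q.T);print("3mm more",uv2.min(0),uv2.max(0))
for m in masks_of(w,"controller_b")[:3]:
    ys,xs=np.nonzero(m["pixels"]);print(round(m["confidence"],2),xs.min(),ys.min(),xs.max(),ys.max())
g=w["color"].astype(int);col=g[:140,318].sum(1);print(np.argmax(np.abs(np.diff(col))),np.abs(np.diff(col)).max())
row=g[60,200:440].sum(1);d=np.abs(np.diff(row));print(200+np.nonzero(d>60)[0])
row=g[70,200:440].sum(1);d=np.abs(np.diff(row));print(200+np.nonzero(d>60)[0])
b=np.array([.582,.0491,.0935]);Rb=down(3.3,40);n=-Rb[:,2];ex=Rb[:,0];B=np.c_[ex,np.cross(n,ex),n]
print("O in bay mm",(B.T@(O-b)*1000).round(1), "rot err deg",Ro.from_matrix(B.T@Q).as_rotvec(degrees=True).round(2))
E
```

```text
Q yaw/pitch 3.000731949588332 39.71131394075063
pred head box l,t,r [232.10435821  27.65849639] [400.08385007 221.81979308]
3mm more [230.66990592  17.11428934] [401.43184693 215.87130208]
0.86 242 34 409 338
0.59 405 0 530 234
35 265
[202 203 209 210 214 215 268 269 385 386 387 404 409 412 413 419 420 431
 432 433]
[204 205 211 212 216 261 262 392 404 407 411 412 417 432 433]
O in bay mm [ -2.1   0.6 120.8] rot err deg [-0.21  0.29 -0.23]
```

Run:
```python
from h import *
b=np.array([.582,.0495,.0935]);Rb=down(3.3,40);n=-Rb[:,2];ex=Rb[:,0];R=down(4.2,20)
plan(R,P_(b+ex*.004+n*.058,R),0,mm=20)
```

```text
[0, 7.4, 0.0, 16.6, 0.0014, 0.0009, -0.0039],
[0, 7.4, 0.1, 16.6, 0.0014, 0.0009, -0.0039],
[0, 7.4, 0.1, 16.6, 0.0014, 0.0009, -0.0039],
[0, 7.4, 0.2, 16.6, 0.0014, 0.0009, -0.0039],
[0, 7.4, 0.2, 16.6, 0.0014, 0.0009, -0.0039],
5 rows
```

Emit:
apply_moves(
  steps=[
    [[0, 7.4, 0, 16.6, 0.0014, 0.0009, -0.0039], [0, 7.4, 0.1, 16.6, 0.0014, 0.0009, -0.0039], [0, 7.4, 0.1, 16.6, 0.0014, 0.0009, -0.0039], [0, 7.4, 0.2, 16.6, 0.0014, 0.0009, -0.0039], [0, 7.4, 0.2, 16.6, 0.0014, 0.0009, -0.0039], [0, 0, 0, 0, 0, 0, 0], [0, 0, 0, 0, 0, 0, 0]],
  ],
)

```text
time_s: 25.15
tcp_pos: [0.5598, 0.0481, 0.1072]
ee_rot: [[0.937, 0.073, 0.342], [0.069, -0.997, 0.025], [0.343, 0.0, -0.94]]
wrist_force: [-0.3, 0.5, -2.3]
gripper_width: 0.313
```

Run:
```python
from held import *
s,Q,O=held(.0005);b=np.array([.582,.0495,.0935]);Rb=down(3.3,40);n=-Rb[:,2];ex=Rb[:,0];B=np.c_[ex,np.cross(n,ex),n]
print("O in bay mm",(B.T@(O-b)*1000).round(1), "rot err deg",Ro.from_matrix(B.T@Q).as_rotvec(degrees=True).round(2),s["joints"].round(1))
w=capture("wrist");q=capture("scene")
cv2.imwrite("pics/f1.png",np.vstack([w["color"][:300],])[...,::-1])
c=cv2.resize(q["color"][140:300,280:440,::-1],(600,600),interpolation=cv2.INTER_CUBIC)
cv2.imwrite("pics/f2.png",c)
cv2.imwrite("pics/f.png",np.hstack([cv2.resize(w["color"][:260,150:540,::-1],(450,300)),c[150:450,:350]]))
```

```text
O in bay mm [ 3.6 -0.  30.7] rot err deg [ 0.58 -0.03  0.69] [ 24.6  12.4 -39.6  20.2 -20.2  51.8]
```

View pics/f.png

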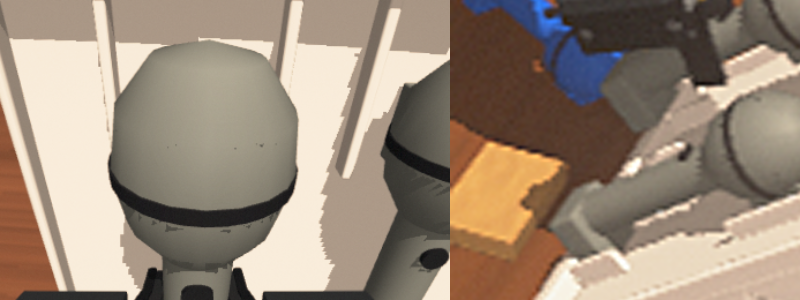

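The held head sits about 2.5 mm right of the bay's midline (204 against 196), while the handle is centred (196.5). I'll turn it about 2° and then lower it.

Emit:
apply_moves(
  steps=[
    [[0, 0, 0, 0, 0, 0, -0.016], [0, 0, 0, 0, 0, 0, -0.016], [0, 2.3, 0, 6.4, 0, 0, 0], [0, 2.3, 0, 6.4, 0, 0, 0], [0, 2.3, 0, 6.4, 0, 0, 0], [0, 0, 0, 0, 0, 0, 0]],
  ],
)

```text
time_s: 26.0
tcp_pos: [0.5727, 0.0487, 0.0904]
ee_rot: [[0.935, 0.102, 0.34], [0.1, -0.995, 0.024], [0.341, 0.011, -0.94]]
wrist_force: [-0.1, -0.1, -2.5]
gripper_width: 0.311
```

Run:
```python
from held import *
s,Q,O=held(.0005);b=np.array([.582,.0495,.0935]);Rb=down(3.3,40);n=-Rb[:,2];ex=Rb[:,0];B=np.c_[ex,np.cross(n,ex),n]
print("O in bay mm",(B.T@(O-b)*1000).round(1), "rot err deg",Ro.from_matrix(B.T@Q).as_rotvec(degrees=True).round(2),s["joints"].round(1),s["wrist_force"])
w=capture("wrist");cv2.imwrite("pics/g.png",cv2.resize(w["color"][:260,150:540,::-1],(780,520)))
```

```text
O in bay mm [2.7 0.1 9.5] rot err deg [1.15 0.05 2.4 ] [ 23.7  15.  -39.7  22.1 -17.7  52.2] [-0.09710566 -0.14231829 -2.51893755]
```

View pics/g.png

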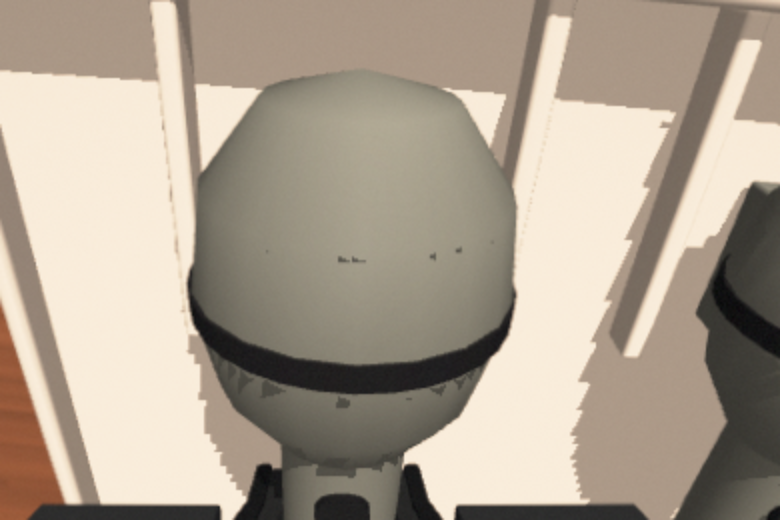

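The head is now centred between the bay's head walls (head 190–515, bay midline about 354). Lowering the last few millimetres in small steps.

Emit:
apply_moves(
  steps=[
    [[0, 1, 0, 2.8, 0, 0, 0], [0, 1, 0, 2.8, 0, 0, 0], [0, 0, 0, 0, 0, 0, 0]],
  ],
)

```text
time_s: 26.42
tcp_pos: [0.5766, 0.0492, 0.0866]
ee_rot: [[0.934, 0.103, 0.342], [0.1, -0.995, 0.025], [0.342, 0.011, -0.94]]
wrist_force: [0.4, 1.0, -2.7]
gripper_width: 0.311
```

Emit:
apply_moves(
  steps=[
    [[0, 0.4, 0, 1.1, 0, 0, 0], [0, 0, 0, 0, 0, 0, 0]],
  ],
)

```text
time_s: 26.68
tcp_pos: [0.5774, 0.0494, 0.0859]
ee_rot: [[0.934, 0.103, 0.342], [0.1, -0.995, 0.025], [0.343, 0.011, -0.939]]
wrist_force: [-0.4, 0.5, -2.9]
gripper_width: 0.313
```

Emit:
apply_moves(
  steps=[
    [[0, 0.4, 0, 1, 0, 0, 0], [0, 0, 0, 0, 0, 0, 0]],
  ],
)

```text
time_s: 26.92
tcp_pos: [0.5781, 0.0494, 0.0851]
ee_rot: [[0.934, 0.103, 0.342], [0.1, -0.995, 0.025], [0.342, 0.011, -0.939]]
wrist_force: [0.2, -0.4, -2.5]
gripper_width: 0.313
```

Run:
```python
from held import *
s,Q,O=held(.0005);b=np.array([.582,.0495,.0935]);Rb=down(3.3,40);n=-Rb[:,2];ex=Rb[:,0];B=np.c_[ex,np.cross(n,ex),n]
print("O in bay mm",(B.T@(O-b)*1000).round(1), "rot err deg",Ro.from_matrix(B.T@Q).as_rotvec(degrees=True).round(2),s["joints"].round(1),s["wrist_force"],s["moment"])
```

```text
O in bay mm [3.3 0.5 2. ] rot err deg [ 1.19 -0.04  2.39] [ 23.3  15.9 -39.7  23.1 -16.7  51.6] [ 0.19605102 -0.3902095  -2.54701936] [-0.13311408  0.91669539  0.03770315]
```

Emit:
apply_moves(
  steps=[
    [[0, 0.3, 0, 1, 0, 0, 0], [0, 0, 0, 0, 0, 0, 0]],
  ],
)

```text
time_s: 27.18
tcp_pos: [0.5782, 0.0495, 0.0849]
ee_rot: [[0.934, 0.103, 0.342], [0.1, -0.995, 0.025], [0.343, 0.011, -0.939]]
wrist_force: [-5.9, 1.9, 4.5]
gripper_width: 0.315
```

Emit:
apply_moves(
  steps=[
    [[0, 0.3, 0, 0.9, 0, 0, 0], [0, 0, 0, 0, 0, 0, 0]],
  ],
)

```text
time_s: 27.42
tcp_pos: [0.5785, 0.0498, 0.0845]
ee_rot: [[0.934, 0.103, 0.342], [0.1, -0.995, 0.025], [0.343, 0.011, -0.939]]
wrist_force: [-10.9, 3.7, 9.1]
gripper_width: 0.314
```

Emit:
apply_moves(
  steps=[
    [[0, 0.3, 0, 0.8, 0, 0, 0], [0, 0, 0, 0, 0, 0, 0]],
  ],
)

```text
time_s: 27.68
tcp_pos: [0.5787, 0.0501, 0.0843]
ee_rot: [[0.934, 0.103, 0.343], [0.1, -0.995, 0.026], [0.343, 0.011, -0.939]]
wrist_force: [-15.4, 6.4, 13.0]
gripper_width: 0.315
```

Contact is square to the face. The origin is estimated 1–2 mm above the face, so the controller is on it and not on a wall. I'll relieve the preload and ease it down to the stop.

Emit:
apply_moves(
  steps=[
    [[0, -0.6, 0, -1.7, 0, 0, 0], [0, 0, 0, 0, 0, 0, 0], [0, -1.4, 0, 0.5, 0, 0, 0], [0, 0, 0, 0, 0, 0, 0]],
  ],
)

```text
time_s: 28.18
tcp_pos: [0.5787, 0.0497, 0.0844]
ee_rot: [[0.933, 0.103, 0.344], [0.1, -0.995, 0.026], [0.345, 0.01, -0.939]]
wrist_force: [-3.3, 0.6, 5.8]
gripper_width: 0.313
```

Emit:
apply_moves(
  steps=[
    [[0, -1, 0, 0.3, 0, 0, 0], [0, 0, 0, 0, 0, 0, 0]],
  ],
)

```text
time_s: 28.42
tcp_pos: [0.5779, 0.0496, 0.0838]
ee_rot: [[0.933, 0.103, 0.344], [0.1, -0.995, 0.026], [0.345, 0.01, -0.938]]
wrist_force: [-1.5, 0.1, 5.6]
gripper_width: 0.311
```

Emit:
apply_moves(
  steps=[
    [[0.34, 0, 0, 0, 0, 0, 0], [0.38, 0, 0, 0, 0, 0, 0], [0.45, 0, 0, 0, 0, 0, 0], [0.55, 0, 0, 0, 0, 0, 0], [0.65, 0, 0, 0, 0, 0, 0], [0.65, 0, 0, 0, 0, 0, 0], [0.65, 0, 0, 0, 0, 0, 0]],
  ],
)

```text
time_s: 29.3
tcp_pos: [0.5767, 0.0493, 0.0827]
ee_rot: [[0.934, 0.103, 0.342], [0.1, -0.995, 0.025], [0.343, 0.011, -0.939]]
wrist_force: [0.6, 0.9, 0.3]
gripper_width: 0.645
```

Emit:
apply_moves(
  steps=[
    [[0.65, -3.4, 0, -9.4, 0, 0, 0], [0.65, -6, 0, -19, 0, 0, 0], [0.65, -6, 0, -19, 0, 0, 0], [0.65, -9, 0, -25, 0, 0, 0], [0.65, -9, 0, -25, 0, 0, 0], [0.65, -9, 0, -25, 0, 0, 0], [0.65, 0, 0, 0, 0, 0, 0]],
  ],
)

```text
time_s: 30.18
tcp_pos: [0.4952, 0.0424, 0.1855]
ee_rot: [[0.933, 0.104, 0.346], [0.1, -0.995, 0.028], [0.347, 0.009, -0.938]]
wrist_force: [0.3, 0.7, -0.6]
gripper_width: 0.646
```

Run:
```python
from h import *
s=sense();print(s["time_s"],s["tcp_pos"],s["joints"].round(),s["wrist_force"])
w=capture("wrist");q=capture("scene");t=capture("top")
a=cv2.resize(w["color"][:260,150:540,::-1],(450,300));c=cv2.resize(q["color"][110:310,260:440,::-1],(350,389));c2=cv2.resize(t["color"][100:280,180:490,::-1],(450,261))
out=np.zeros((600,800,3),np.uint8);out[:300,:450]=a;out[:389,450:]=c;out[320:581,:450]=c2
cv2.imwrite("pics/end.png",out)
```

```text
30.175 [0.49519748 0.04240321 0.18545383] [ 29.  -0. -39.  15. -33.  56.] [ 0.25494015  0.74136544 -0.58416323]
```

View pics/end.png

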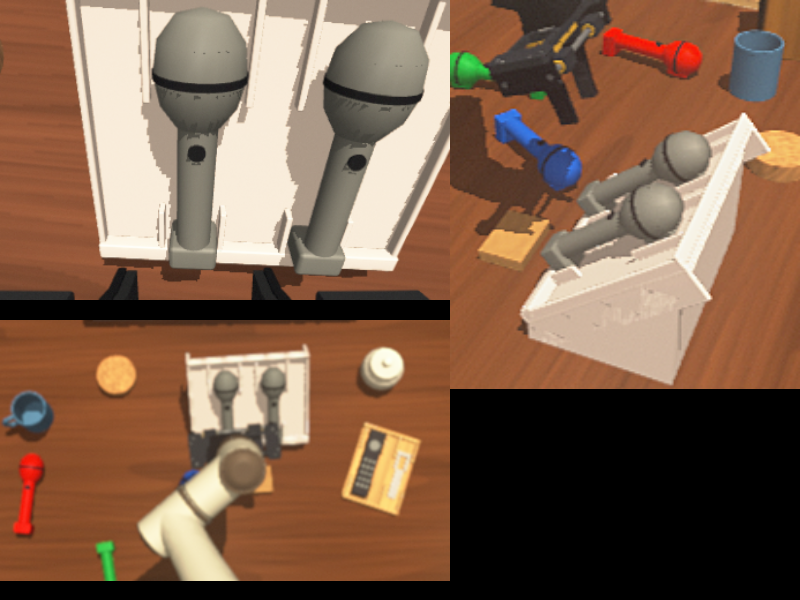

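Run:
```python
from h import *
w=capture("wrist");b=np.array([.582,.0495,.0935]);Rb=down(3.3,40);n=-Rb[:,2];ex=Rb[:,0];ey=np.cross(n,ex)
for nm,h,pts in(("button",.044,[(197,153),(357,162)]),("butt top edge",.044,[(193,267),(315,272)])):
    uv=[(150+x*390/450,y*260/300) for x,y in pts];X=onplane(w,uv,n,n@b+h)-b;print(nm,(np.c_[X@ex,X@ey]*1000).round(1).tolist())
```

```text
button [[20.7, -2.2], [20.2, -111.4]]
butt top edge [[-85.3, -3.7], [-85.0, -108.2]]
```

The placed controller matches the parked one: handle button at x = 20.7 against 20.2 mm, butt edge at −85.3 against −85.0 mm. The arm is clear, so I hand in.

```bash
python3 -c "
from station import r;print(r.finish_job())"
```

```text
the job is handed in; nothing more can be done
None
```

Both moves are done in the order asked, and I handed the job in at about 30 s.

- **Remote:** it lies flat in the tray's wide compartment, set down at about 5 N. The wrist view put it about 3 mm lengthwise and 1 mm sideways from centre, clear of the walls, with the opener untouched. A top-view check disagreed by about 12 mm lengthwise, but that view also misplaced the fixed tray, so I trusted the wrist view.
- **Controller:** the loose grey controller is in the left bay, flat side down with its head up the slope. I lowered it until it touched (peak about 21 N), eased off the pressure and let go. Its handle button and butt edge sit within 0.5 mm of the parked controller's along the slope. By eye-read pixels it reads 2–4 mm to the right of the bay centre line, still between the walls.
- **First grasp missed:** the gripper closed on nothing and moved nothing. The real fingertips end about 36 mm short of where the reported tool position puts them; I corrected for that from then on.
- **Tool tilt:** the arm could not tilt to the full 40° at the bay, so I gripped 20° off square to the sloping face.
- **Last checks:** the arm was clear and everything visible in the last pictures was in place. The arm hid part of the top view. I viewed about 16 pictures, more than the 10 budgeted.

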